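# Draw a stock crate forward from a deep rack bay with the pull hook

## Task

Take the pull hook from its wooden rest, hook it over the front board of the crate that holds the two ink bottles, and draw that crate gently forward along its bay until you feel it bear firmly against its rubber-faced stop, using only the hook on the crate and without straining its thin boards or upsetting the bottles. Then unhook so that the crate stays snug against the stop, lay the hook back in its rest as you found it, and leave everything else where it is.

Things in the scene. Friction and masses are not known exactly. Their poses are not given: they have to be found in the camera images.
- hook: pull hook, 0.12 kg: flat-sided wooden handle 24 wide (y), 26 high, from x = -75 to +45; from its front end a level steel strap, 18 wide, 4 thick, centred at z = 0, runs to x = 150 and is bent straight down into a nib 4 thick (middle at x = 150), 18 wide, tip at z = -30 (28 below the strap's underside). Origin: place to grip, on the handle's centre line. Lies level in the rest, z up
- hook_nib (a point): lower tip of the hook's nib, middle of its 4 mm thickness; axes as the hook's
- rest: fixed wooden rest for the hook: plank 190 x 70 x 14 high with two notched uprights 14 thick, at x = -55 (notch 30 wide, for the handle) and x = +85 (notch 27 wide, for the strap), notches 12 deep; 126 clear between them for fingers. Origin: underside of the plank; +x is the way the nib points. The laid hook's origin is 58 straight above it, axes parallel
- crate: the crate to draw: open pine box 130 deep (x), 110 wide (y), 60 high, boards 8 thick, front towards -x, 0.3 to 0.65 kg empty; needs about 2 to 6 N to slide on the deck. A cross board (x = -6 to +2, 44 high) leaves an empty front compartment 51 long behind the front board; the ink bottles stand behind it. Origin: centre of the underside
- crate_lip (a point): top edge of the crate's front board: middle of its length and of its 8 mm thickness, 60 above the crate's underside
- crate_front (a point): middle of the bottom edge of the crate's front face (x = -65, z = 0 of the crate)
- cleat: fixed pine batten 12 x 284 x 16 high along the front edge of the rack deck; origin: middle of the lower edge of its rear face, at deck height, 30 above the bench; +x straight back into the bays. Carries one stop per bay, a block 70 wide, 19 high with a rubber face, clamped by a wing nut so that its face stands 12 to 28 behind the cleat's rear face, set anew each time, not reported: feel for it
- rack: fixed cream rack 300 deep x 320 wide, open on all sides. Deck 30 above the bench; three guide battens 22 high bound two bays 124 wide, centred at y = -68 and +68. An upper tier of dowels 45 apart (underside 200 above the bench, side rails 178, top of all 232) begins 55 behind the front edge: no room for a gripper under it. Origin: centre of the footprint on the bench; +x straight back
- ink0: black ink bottle, 38 across, 85 high, 0.08 kg, standing loose in the rear part of the crate; origin: centre of its foot, z along its axis
- ink1: the other ink bottle, alike; origin: centre of its foot, z along its axis
- block_crate: the neighbouring crate, same outer size, filled with a stack of dark wood blocks; stands in the other bay and stays there; origin: centre of its underside
- oilstone: pale sharpening stone 150 x 50 x 25 lying on the bench; origin: centre of its underside
- chisel: carving chisel 210 long, 22 high, lying on the bench; origin: underside, where handle meets blade
- disc: small granite disc 110 across, 22 high, lying on the bench; origin: centre of its underside
- mallet: wooden mallet lying on the bench, head 110 long and 72 high; origin: under the head
- glue: red bottle 60 across, 170 high, standing on the bench; origin: centre of its foot
- brushpot: white pot with brushes, 72 across, 210 high over all; origin: centre of its foot

How it is judged:
On the way, in this order (a step that is already met when the one before it is completed fails the run):
1. the hook's nib is down behind the front board of the ink-bottle crate: at least 12 mm below its top edge, inside the front compartment (z of hook_nib in the frame of crate_lip below -0.012 m and x of hook_nib in the frame of crate_lip between 0.003 and 0.055 m and y of hook_nib in the frame of crate_lip between -0.047 and 0.047 m), for 0.2 s.
2. the hook pulls the crate against its stop on the cleat so that it bears there with more than 4 N (contact force between crate and cleat above 4 N and contact force between hook and crate above 4 N), for 0.2 s.
At the end, for the whole second after the job is handed in: Ink-bottle crate flat on the deck, square in its bay (0.06 rad), still touching its stop (over 0.1 N; front 7 to 33 mm behind the cleat), both bottles upright; hook level in both notches of its rest as at the start (within 15 mm and 0.1 rad, nib the same way), let go and at rest (x of crate_front in the frame of cleat between 0.007 and 0.033 m and contact force between crate and cleat above 0.1 N and angle between the x axis of crate and the x axis of cleat, either way round below 0.06 rad and angle between crate's own z axis and vertical below 0.05 rad and z of crate_front in the frame of cleat below 0.005 m and linear speed of each of crate, hook below 0.02 m/s and angle between each of ink0, ink1's own z axis and vertical below 0.15 rad and horizontal distance between hook and rest below 0.015 m and z of hook in the frame of rest between 0.052 and 0.064 m and x of hook_nib in the frame of rest above 0.13 m and angle between the x axis of hook and the x axis of rest, either way round below 0.1 rad and angle between hook's own z axis and vertical below 0.12 rad).
It fails at once if the hook strains the crate: more than 16 N between hook and crate (contact force between hook and crate above 16 N).
It fails at once if the robot itself touches the crate or the bottles (contact force between any of the arm, the fingers and crate above 0.5 N or contact force between the arm and ink0 above 0.5 N or contact force between the arm and ink1 above 0.5 N).
It fails at once if an ink bottle is upset (leans more than 0.3 rad) (angle between any of ink0, ink1's own z axis and vertical above 0.3 rad).
It fails at once if the crate is tipped or lifted off the deck (more than 0.15 rad or 15 mm) (angle between crate's own z axis and vertical above 0.15 rad or z of crate_front in the frame of cleat above 0.015 m).
It fails at once if the neighbouring crate or something else on the bench is shifted more than 20 mm (distance of any of oilstone, chisel, disc, mallet, glue, brushpot, block_crate from where it was at the start of the episode above 0.02 m).
It also fails if it takes over 72 s, if anything falls off the work surface, if the arm or the gripper's body presses on something with over 40 N, if the wrist force passes 120 N, or if a joint passes its speed limit or range.

## Robot

A 6-joint arm with a two-finger parallel gripper is mounted at the origin on the work surface. World frame = base frame: x ahead of the robot, y to its left, z up, the work surface at z = 0. Lengths are in m, angles in rad, forces in N, time in s.
With the tool pointing down it reaches from about 0.275 to 0.75 m from the base axis. Payload 10.2 kg.
Tool frame: the origin (TCP) lies on the centre line of the jaws, within the pads' length; the fingertips stand env.tip_reach ahead of it and the grasp point (between the pads) lies 11 mm behind it (env.tip_reach is the distance from the TCP to the fingertips, in m); x points along the fingers, y is the direction in which the jaws open and shut, and the axes are right-handed (so a half turn about x gives the same grasp; the last joint's range is limited). The gripper opens to 88 mm and grips with 3 to 60 N. Pads are 18 mm wide; open, the fingers measure 123 mm over their backs; the gripper's body (75 mm by 187 mm) begins 45 mm behind the grasp point.
Start: joints at [1.084, 0.313, 1.498, -0, 1.331, -0.223], TCP at [0.137, 0.507, 0.219] pointing down, gripper open.
Joint ranges: [-2.94, 2.94], [-0.97, 2.17], [0.19, 2.56], [-1.23, 4.37], [0.02, 3.11], [-2.88, 2.88]. Speed limits (rad/s): [2.39, 2.39, 3.01, 3.14, 3.14, 3.14].

## Interface

Orientations are given as a unit quaternion [x, y, z, w].
In Python, from plant import env gives the robot as it stands.
- The arm moves only by the tool drive_tool, never from a script. Its argument "motion" is one flat list of numbers, 7 for each row, row after row: the shift along the tool's x, y, z in units of 0.2 m (1.0 is 0.2 m), then the turn, a rotation vector about the tool's x, y, z in units of 30 degrees (1.0 is 30 degrees), then the opening in per cent of the stroke, from 0 (shut) to 100 (fully open). A call has 1 to 12 rows; each row shifts and turns the commanded pose from where the row before left it, along the tool's axes as they then stand; what a row does not reach is not made up. A row lasts 1/12 s, in which the tool goes at most 41.7 mm and 7.16 degrees, less where a joint would pass 70% of its speed; a pose out of reach is approached as far as the arm can. A call with a number of a shift or a turn outside -1 to 1 is refused whole. A call with a gripper value outside its range is refused whole. The fingers move at their own pace and stop on an object; "force" is the grip in N (left out, the last holds). Time passes only in rows, so rows that do not move let the fingers close. It gives the time, the measured TCP pose, the force and the opening at its end, in the units of the state.
- env.observe(): the state, without advancing time (a new reading comes with each control period).
- env.get_image(name): name is "side" or "top" or "wrist"; returns the picture (400x640x3 uint8, red, green, blue); there is no depth.
- env.get_calibration(name): a dict with "K" (3x3 intrinsics, pixels), "dist_coeffs" ([k1, k2, p1, p2, k3] as OpenCV has them; the pictures are not rectified), "xyz" and "rotation" of the camera in the world; the wrist camera has in their place "T_tool_cam" (4x4, takes a point from camera to tool coordinates, whose origin is the TCP and whose axes are the tool frame's). Camera axes: x right, y down, z forward; pixel columns grow to the right and rows downward; lengths in m; the calibration is good to about 2 mm. A picture is of the moment at which its call begins: read the wrist's pose just before it. get_calibration takes no time and is no camera call.
- env.finish_job(): hands the job in, once; it reports no verdict.
The state is a dict: "clock": time; "joint_positions": joint angles; "joint_velocities": joint speeds; "effort": joint torques, N m; "position": TCP position; "orientation": TCP orientation; "wrist_force": force on the tool from outside, world axes, zero at the start; "wrist_torque": the same for the moment, N m; "gripper_width": finger opening in m.
Only numpy, scipy, OpenCV 4.12 (cv2) and the standard library are available. Lean on these libraries where they do the work, as an engineer would, in place of code of your own. Each camera call takes 0.05 s, during which the arm holds its last target.

## Working session

There is one attempt and no reset: what is moved stays moved. The work goes in short steps, Python scripts to look and compute and a tool call to move; the robot and the scene stay as the last step left them, time stands still between calls to the robot, and variables do not carry over. Pictures are saved under pics/ and viewed, and the job is handed in when it is done.

Besides the shell and the picture viewer there is one more tool, called after ">>>" as name(argument=value, ...) on one line, values as JSON. drive_tool: Moves the arm, as the interface text tells. Its arguments: {"type":"object","properties":{"motion":{"type":"array","items":{"type":"number"}},"force":{"type":"number"}},"required":["motion"]}

```bash
mkdir -p pics; ls; python3 - <<'E'
from plant import env
import cv2,numpy as np
print(env.tip_reach, env.observe())
for n in ["side","top","wrist"]:
    cv2.imwrite(f"pics/{n}0.png",env.get_image(n)[:,:,::-1])
    c=env.get_calibration(n); print(n,{k:np.round(np.array(v),4).tolist() for k,v in c.items()})
E
```

```text
pics
0.008 {'clock': 0.0, 'joint_positions': array([ 1.08360324e+00,  3.13454571e-01,  1.49840413e+00,  2.83992674e-05,
        1.33098484e+00, -2.23394031e-01]), 'joint_velocities': array([-0.00166678, -0.00135845, -0.00172   ,  0.00175024,  0.00126467,
       -0.00066283]), 'effort': array([-5.07636105e-04, -4.02216589e+01, -2.52272022e+01,  6.94259699e-02,
        3.52953735e-02, -1.29580540e-04]), 'position': array([0.13677322, 0.50660773, 0.21837115]), 'orientation': array([ 0.09258796,  0.70112729, -0.09341044,  0.70080131]), 'wrist_force': array([-0.26546029,  0.21107199, -0.26452164]), 'wrist_torque': array([-0.01571296,  0.01380707,  0.05884042]), 'gripper_width': 0.0884625232218282}
side {'K': [[456.465, 0.0, 323.7795], [0.0, 456.465, 208.1286], [0.0, 0.0, 1.0]], 'dist_coeffs': [-0.0194, 0.0, 0.0, 0.0, 0.0], 'xyz': [0.2831, 1.0045, 0.7551], 'rotation': [-0.1289, 0.8712, -0.4684, 0.0711]}
top {'K': [[377.7145, 0.0, 314.4083], [0.0, 377.7145, 200.3203], [0.0, 0.0, 1.0]], 'dist_coeffs': [-0.0466, 0.0, 0.0, 0.0, 0.0], 'xyz': [0.407, 0.027, 1.1695], 'rotation': [0.7082, -0.7009, 0.0533, -0.0656]}
wrist {'K': [[279.3856, 0.0, 317.5631], [0.0, 279.3856, 201.1013], [0.0, 0.0, 1.0]], 'dist_coeffs': [-0.0014, 0.0, 0.0, 0.0, 0.0], 'T_tool_cam': [[0.0, -0.3091, 0.951, -0.166], [1.0, -0.0005, -0.0002, -0.0004], [0.0006, 0.951, 0.3091, -0.0815], [0.0, 0.0, 0.0, 1.0]]}
```

View pics/side0.png

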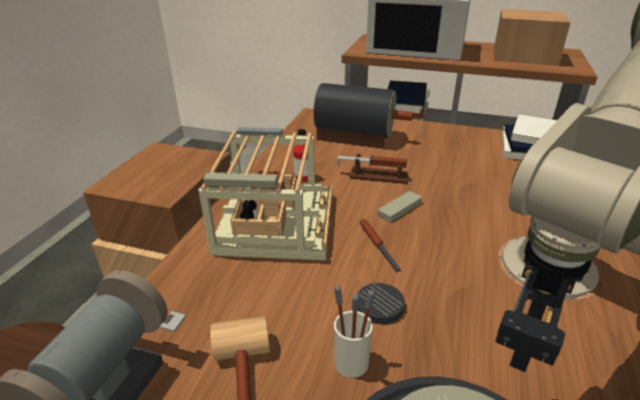

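View pics/top0.png

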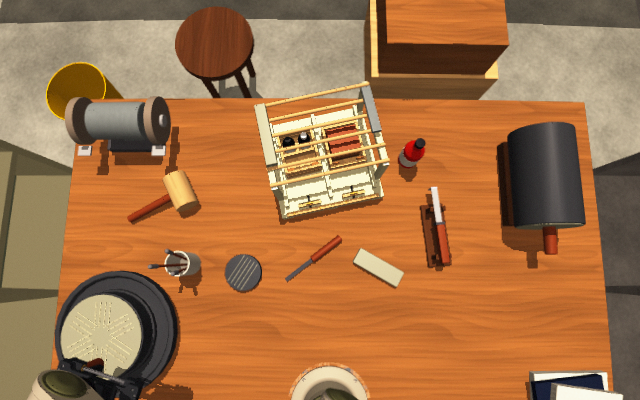

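View pics/wrist0.png

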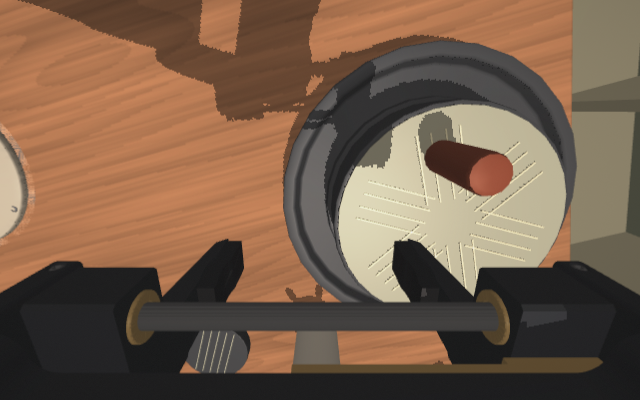

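```bash
cat > h.py <<'E'
from plant import env
import cv2,numpy as np
from scipy.spatial.transform import Rotation as R
def cam(n,obs=None):
    c=env.get_calibration(n);K=np.array(c["K"]);d=np.array(c["dist_coeffs"])
    if n=="wrist":
        o=obs or env.observe()
        T=np.eye(4);T[:3,:3]=R.from_quat(o["orientation"]).as_matrix();T[:3,3]=o["position"]
        T=T@np.array(c["T_tool_cam"]);return K,d,T[:3,:3],T[:3,3]
    r=np.array(c["rotation"]);Rm=R.from_quat(r).as_matrix() if r.size==4 else r
    return K,d,Rm,np.array(c["xyz"])
def rays(n,px,obs=None):
    K,d,Rm,t=cam(n,obs)
    u=cv2.undistortPoints(np.array(px,float).reshape(-1,1,2),K,d).reshape(-1,2)
    v=np.c_[u,np.ones(len(u))]@Rm.T
    return t,v
def onplane(n,px,z,obs=None):
    t,v=rays(n,px,obs);return t+v*((z-t[2])/v[:,2])[:,None]
def proj(n,P,obs=None):
    K,d,Rm,t=cam(n,obs)
    rv=cv2.Rodrigues(Rm.T)[0]
    return cv2.projectPoints(np.array(P,float).reshape(-1,1,3),rv,-Rm.T@t,K,d)[0].reshape(-1,2)
def tri(a,b):  # a=(cam,px)
    t1,v1=rays(*a);t2,v2=rays(*b);v1=v1[0];v2=v2[0]
    s=np.linalg.lstsq(np.c_[v1,-v2],t2-t1,rcond=None)[0]
    p,q=t1+s[0]*v1,t2+s[1]*v2
    return (p+q)/2,np.linalg.norm(p-q)
E
python3 - <<'E'
import cv2
a=cv2.imread("pics/top0.png");cv2.imwrite("pics/t_rack.png",cv2.resize(a[75:225,245:395],None,fx=4,fy=4,interpolation=cv2.INTER_CUBIC))
cv2.imwrite("pics/t_hook.png",cv2.resize(a[175:275,400:475],None,fx=6,fy=6,interpolation=cv2.INTER_CUBIC))
a=cv2.imread("pics/side0.png");cv2.imwrite("pics/s_rack.png",cv2.resize(a[120:265,195:345],None,fx=4,fy=4,interpolation=cv2.INTER_CUBIC))
cv2.imwrite("pics/s_hook.png",cv2.resize(a[140:190,325:420],None,fx=8,fy=8,interpolation=cv2.INTER_CUBIC))
E
```

```text
(no output)
```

View pics/t_rack.png

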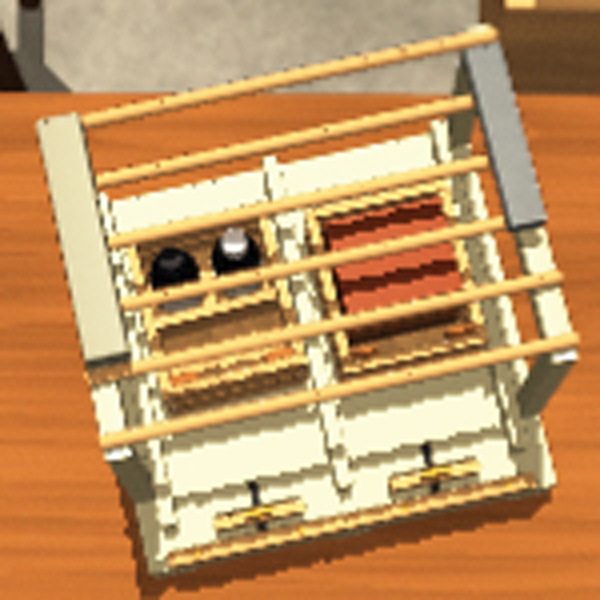

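View pics/t_hook.png

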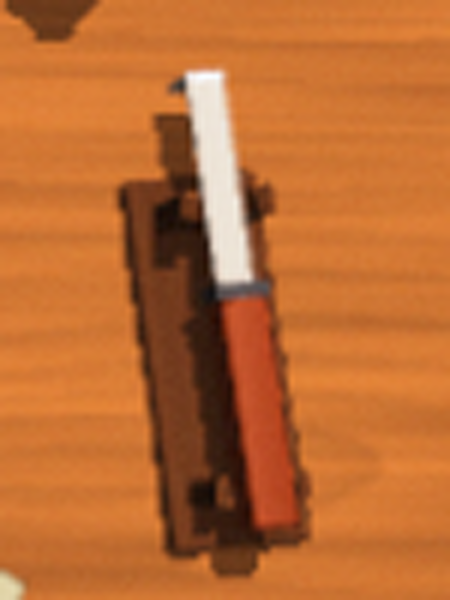

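View pics/s_rack.png

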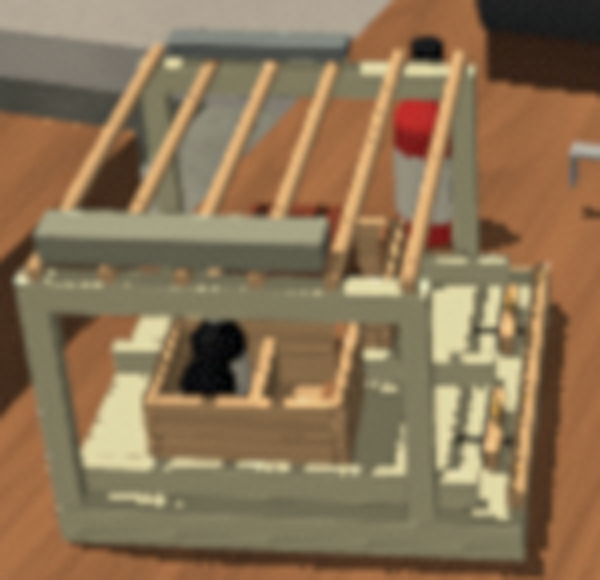

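View pics/s_hook.png

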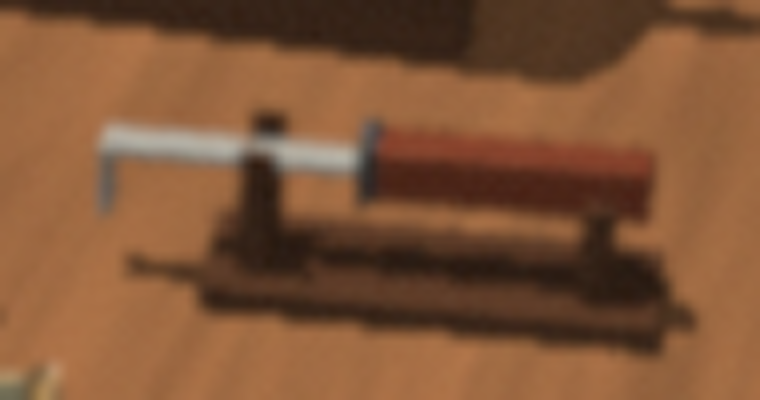

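```bash
python3 - <<'E'
from h import *
np.set_printoptions(precision=4,suppress=True)
f=lambda x,y,s,ox,oy:((x+.5)/s-.5+ox,(y+.5)/s-.5+oy)
rk=lambda x,y:f(x,y,4,245,75); hk=lambda x,y:f(x,y,6,400,175)
def masks(n,lo,hi,roi):
    im=cv2.imread(f"pics/{n}0.png");hsv=cv2.cvtColor(im,cv2.COLOR_BGR2HSV)
    m=cv2.inRange(hsv,lo,hi);z=np.zeros_like(m);x0,y0,x1,y1=roi;z[y0:y1,x0:x1]=m[y0:y1,x0:x1];return z
# handle, strap axis in top
m=masks("top",(0,150,130),(12,255,255),(425,210,455,268))
ys,xs=np.nonzero(m);print(len(xs),xs.min(),xs.max(),ys.min(),ys.max())
W=onplane("top",np.c_[xs,ys],.071)
c=W[:,:2].mean(0);u=np.linalg.svd(W[:,:2]-c)[2][0];u*=np.sign(u[0]);p=(W[:,:2]-c)@u;print("handle c",c,"dir",u,np.degrees(np.arctan2(u[1],u[0])),"len",np.ptp(p),c+u*p.max(),c+u*p.min(), "width",np.ptp((W[:,:2]-c)@[-u[1],u[0]]))
m=masks("top",(0,0,150),(180,70,255),(425,180,450,225))
ys,xs=np.nonzero(m);W=onplane("top",np.c_[xs,ys],.060)
c=W[:,:2].mean(0);u=np.linalg.svd(W[:,:2]-c)[2][0];u*=np.sign(u[0]);p=(W[:,:2]-c)@u;print("strap c",c,"dir",u,np.degrees(np.arctan2(u[1],u[0])),"len",np.ptp(p),c+u*p.max(),c+u*p.min(), "width",np.ptp((W[:,:2]-c)@[-u[1],u[0]]))
print("plank z14 FL FR",onplane("top",[hk(125,188),hk(172,552),hk(305,538)],.014))
print("cleat top ",onplane("top",[rk(168,562),rk(542,483)],.046))
print("deck front corner",onplane("top",[rk(150,572),rk(553,487)],.030))
print("crate lip front edge L,R", onplane("top",[rk(165,396),rk(308,365)],.090))
print("xboard top", onplane("top",[rk(150,310),rk(275,285)],.074))
print("block crate front top L,R", onplane("top",[rk(345,368),rk(483,340)],.090))
print("top dowel front", onplane("top",[rk(105,445),rk(575,345)],.216))
sk=lambda x,y:f(x,y,4,195,120)
print("side: crate lip front L", onplane("side",[sk(350,410)],.09), onplane("side",[sk(150,402)],.09))
print("tri crate front-left lip", tri(("top",[rk(165,396)]),("side",[sk(350,408)])))
print(tri(("top",[rk(168,562)]),("side",[sk(520,495)])))
E
```

```text
432 425 454 210 267
handle c [ 0.4712 -0.3287] dir [ 0.9992 -0.0409] -2.3452005507227507 len 0.16884008231060274 [ 0.5691 -0.3327] [ 0.4004 -0.3258] width 0.08428547309115741
strap c [ 0.5869 -0.3141] dir [0.9933 0.1153] 6.621603610450294 len 0.10611050143091211 [ 0.6399 -0.308 ] [ 0.5345 -0.3202] width 0.018445026018370433
plank z14 FL FR [[ 0.5887 -0.2798  0.014 ]
 [ 0.4037 -0.2974  0.014 ]
 [ 0.4111 -0.3649  0.014 ]]
cleat top  [[ 0.5521  0.1306  0.046 ]
 [ 0.6148 -0.1506  0.046 ]]
deck front corner [[ 0.5463  0.1456  0.03  ]
 [ 0.6147 -0.1614  0.03  ]]
crate lip front edge L,R [[0.6693 0.1318 0.09  ]
 [0.6935 0.0269 0.09  ]]
xboard top [[0.7397 0.1463 0.074 ]
 [0.7599 0.0523 0.074 ]]
block crate front top L,R [[ 0.6914 -0.0004  0.09  ]
 [ 0.7136 -0.1021  0.09  ]]
top dowel front [[ 0.6059  0.1576  0.216 ]
 [ 0.6749 -0.1469  0.216 ]]
side: crate lip front L [[0.6605 0.1334 0.09  ]] [[0.7859 0.1618 0.09  ]]
tri crate front-left lip (array([0.6655, 0.1308, 0.0899]), np.float64(0.007589996132104981))
(array([0.5508, 0.1305, 0.0448]), np.float64(0.0029411970243828117))
```

```bash
cat >> h.py <<'E'
def goal_R(yaw):  # tool x down, tool z along +(cos yaw, sin yaw)
    x=np.array([0,0,-1.]);z=np.array([np.cos(yaw),np.sin(yaw),0]);return np.c_[x,np.cross(z,x),z]
def delta(pos,yaw,Rg=None,p0=None,R0=None):
    o=env.observe();R0=R.from_quat(o["orientation"]).as_matrix() if R0 is None else R0
    p0=o["position"] if p0 is None else np.array(p0)
    Rg=goal_R(yaw) if Rg is None else Rg
    t=R0.T@(np.array(pos)-p0); r=R.from_matrix(R0.T@Rg).as_rotvec()
    return t/0.2, np.degrees(r)/30
E
python3 - <<'E'
from h import *
np.set_printoptions(precision=4,suppress=True)
o=env.observe();print(R.from_quat(o["orientation"]).as_matrix())
t,r=delta([.47,-.3275,.31],np.radians(6.3));print(t,r)
t,r=delta([.137,.507,.31],np.radians(6.3));print(t,r)
for p in [(180,262),(166,262)]: print(onplane("top",[p],.09))
E
```

```text
[[-0.0005  0.2607  0.9654]
 [-0.0009  0.9654 -0.2607]
 [-1.     -0.001  -0.0002]]
[-0.4546 -3.5925  2.6958] [-0.7138 -0.0008  0.0017]
[-0.4575  0.0015  0.0004] [-0.7138 -0.0008  0.0017]
[[0.4082 0.429  0.09  ]]
[[0.4075 0.4698 0.09  ]]
```

>>> drive_tool(motion=[-0.15, 0, 0, -0.18, 0, 0, 100, -0.15, 0, 0, -0.18, 0, 0, 100, -0.16, 0, 0, -0.18, 0, 0, 100, 0, 0, 0, -0.18, 0, 0, 100, 0, -0.188, 0.052, 0, 0, 0, 100, 0, -0.188, 0.052, 0, 0, 0, 100, 0, -0.188, 0.052, 0, 0, 0, 100, 0, -0.188, 0.052, 0, 0, 0, 100, 0, -0.188, 0.052, 0, 0, 0, 100, 0, -0.188, 0.052, 0, 0, 0, 100, 0, -0.188, 0.052, 0, 0, 0, 100, 0, -0.188, 0.052, 0, 0, 0, 100])

```text
clock: 1.15
position: [0.2534, 0.2157, 0.3109]
orientation: [-0.04, 0.706, 0.04, 0.706]
wrist_force: [1.9, -1.0, 0.6]
gripper_width: 0.088
```

>>> drive_tool(motion=[0, -0.188, 0.052, 0, 0, 0, 100, 0, -0.188, 0.052, 0, 0, 0, 100, 0, -0.188, 0.052, 0, 0, 0, 100, 0, -0.188, 0.052, 0, 0, 0, 100, 0, -0.188, 0.052, 0, 0, 0, 100, 0, -0.188, 0.052, 0, 0, 0, 100, 0, -0.188, 0.052, 0, 0, 0, 100, 0, -0.188, 0.052, 0, 0, 0, 100, 0, -0.188, 0.052, 0, 0, 0, 100, 0, -0.188, 0.052, 0, 0, 0, 100, 0, -0.188, 0.052, 0, 0, 0, 100, 0, -0.188, 0.052, 0, 0, 0, 100])

```text
clock: 2.15
position: [0.4287, -0.2188, 0.3106]
orientation: [-0.04, 0.706, 0.04, 0.706]
wrist_force: [-0.6, 1.9, -0.6]
gripper_width: 0.0881
```

>>> drive_tool(motion=[0, -0.188, 0.052, 0, 0, 0, 100, 0, -0.188, 0.052, 0, 0, 0, 100, 0, -0.188, 0.052, 0, 0, 0, 100, 0, 0, 0, 0, 0, 0, 100, 0, 0, 0, 0, 0, 0, 100])

```text
clock: 2.57
position: [0.4722, -0.3266, 0.3092]
orientation: [-0.039, 0.707, 0.04, 0.705]
wrist_force: [-0.2, 1.0, 0.1]
gripper_width: 0.0881
```

```bash
python3 - <<'E'
from h import *
o=env.observe();print(o["clock"],o["position"],o["orientation"],o["wrist_force"])
np.save("w1.npy",np.r_[o["position"],o["orientation"]])
cv2.imwrite("pics/wrist1.png",env.get_image("wrist")[:,:,::-1])
cv2.imwrite("pics/side1.png",env.get_image("side")[:,:,::-1])
E
```

```text
2.5667 [ 0.47223705 -0.32658243  0.30916026] [-0.03864667  0.70666361  0.0402272   0.70534726] [-0.15078564  1.00684156  0.10587019]
```

View pics/wrist1.png

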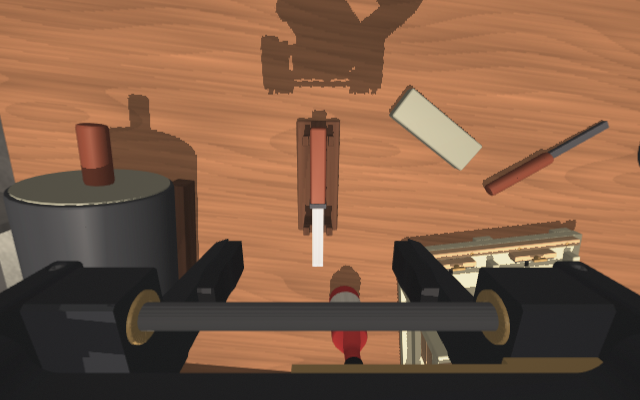

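```bash
python3 - <<'E'
from h import *
np.set_printoptions(precision=4,suppress=True)
w=np.load("w1.npy");o=dict(position=w[:3],orientation=w[3:])
im=cv2.imread("pics/wrist1.png");hsv=cv2.cvtColor(im,cv2.COLOR_BGR2HSV)
cv2.imwrite("pics/w1c.png",cv2.resize(im[100:280,250:400],None,fx=3.3,fy=3.3,interpolation=cv2.INTER_CUBIC))
print(hsv[160,[300,305,315,318,322,332]],hsv[240,[305,318,330]])
def line(m,z):
    m=cv2.morphologyEx(m,cv2.MORPH_OPEN,np.ones((3,3)))
    n,l,s,c=cv2.connectedComponentsWithStats(m);k=1+np.argmax(s[1:,4]);print(s[k])
    ys,xs=np.nonzero(l==k);W=onplane("wrist",np.c_[xs,ys],z,o)[:,:2]
    c=W.mean(0);u=np.linalg.svd(W-c,full_matrices=False)[2][0];u*=np.sign(u[0]);p=(W-c)@u;q=(W-c)@[-u[1],u[0]]
    print("c",c,"yaw",np.degrees(np.arctan2(u[1],u[0])),"len",np.ptp(p),"w",np.ptp(q),"ends",c+u*p.min(),c+u*p.max())
z=np.zeros(im.shape[:2],np.uint8);z[115:212,309:328]=255
line(cv2.inRange(hsv,(0,120,120),(12,255,255))&z,.071)
z[:]=0;z[200:275,300:335]=255
line(cv2.inRange(hsv,(0,0,150),(180,60,255))&z,.060)
E
```

```text
[[ 10 130 129]
 [ 10 130 110]
 [  7 142 185]
 [  8 143 186]
 [  8 143 185]
 [ 11 130 118]] [[ 12 138 201]
 [ 16  14 239]
 [ 12 137 186]]
[ 310  129   16   75 1103]
c [ 0.4674 -0.3262] yaw 5.986339805829868 len 0.10951644659669307 w 0.022098472378445734 ends [ 0.4154 -0.3316] [ 0.5243 -0.3202]
[312 208  12  59 669]
c [ 0.5855 -0.3139] yaw 5.729002127796523 len 0.10390969369400097 w 0.017952499106146196 ends [ 0.536  -0.3189] [ 0.6394 -0.3085]
```

View pics/w1c.png

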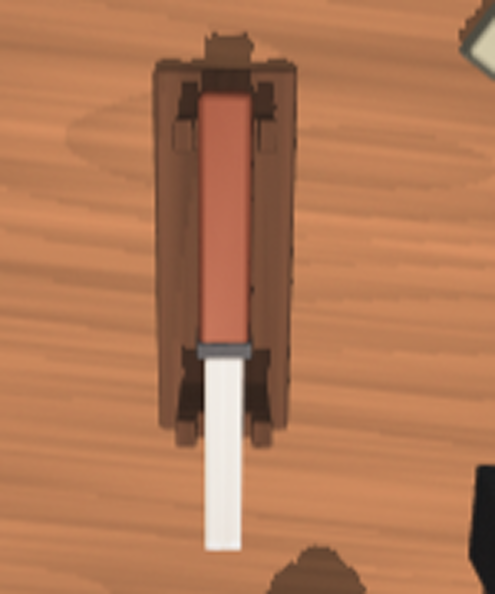

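```bash
python3 - <<'E'
from h import *
np.set_printoptions(precision=4,suppress=True)
print(delta([.4882,-.3240,.049],np.radians(5.85)))
E
```

```text
(array([ 1.3096, -0.0059,  0.0805]), array([ 0.0217, -0.0003, -0.0008]))
```

>>> drive_tool(motion=[0.15, -0.003, 0.04, 0.022, 0, 0, 100, 0.2, -0.003, 0.04, 0, 0, 0, 100, 0.2, 0, 0, 0, 0, 0, 100, 0.2, 0, 0, 0, 0, 0, 100, 0.2, 0, 0, 0, 0, 0, 100, 0.15, 0, 0, 0, 0, 0, 100, 0.1, 0, 0, 0, 0, 0, 100, 0, 0, 0, 0, 0, 0, 100, 0, 0, 0, 0, 0, 0, 100])

```text
clock: 3.42
position: [0.4884, -0.3241, 0.0719]
orientation: [-0.036, 0.706, 0.036, 0.706]
wrist_force: [-0.1, 0.3, 0.6]
gripper_width: 0.0883
```

```bash
python3 - <<'E'
from h import *
o=env.observe();print(o["clock"],o["position"],o["orientation"],o["wrist_force"])
np.save("w2.npy",np.r_[o["position"],o["orientation"]])
np.set_printoptions(precision=4,suppress=True)
print(delta([.4882,-.3240,.049],np.radians(5.85)))
cv2.imwrite("pics/wrist2.png",env.get_image("wrist")[:,:,::-1])
E
```

```text
3.4167 [ 0.48840167 -0.32413368  0.07189009] [-0.03629505  0.70613633  0.03620532  0.70621762] [-0.0927201   0.28877267  0.59219743]
(array([ 0.1145,  0.0008, -0.0009]), array([0.0009, 0.0002, 0.0003]))
```

View pics/wrist2.png

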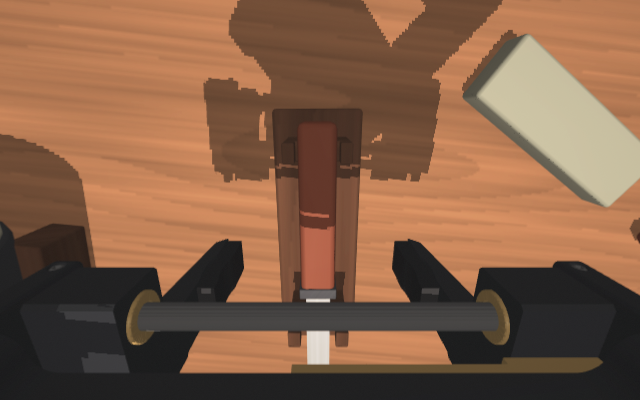

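>>> drive_tool(motion=[0.06, 0, 0, 0, 0, 0, 100, 0.052, 0, 0, 0, 0, 0, 100, 0, 0, 0, 0, 0, 0, 100, 0, 0, 0, 0, 0, 0, 0, 0, 0, 0, 0, 0, 0, 0, 0, 0, 0, 0, 0, 0, 0, 0, 0, 0, 0, 0, 0, 0, 0, 0, 0, 0, 0, 0, 0, 0, 0, 0, 0, 0, 0, 0], force=40)

```text
clock: 4.22
position: [0.4884, -0.325, 0.0487]
orientation: [-0.036, 0.706, 0.036, 0.706]
wrist_force: [0.2, -1.0, -0.3]
gripper_width: 0.0505
```

```bash
python3 - <<'E'
from h import *
o=env.observe();print(o["clock"],o["position"],o["orientation"],o["wrist_force"],o["wrist_torque"],o["gripper_width"])
E
```

```text
4.2167 [ 0.48835763 -0.32496258  0.04870605] [-0.03601549  0.70611589  0.03583775  0.70627112] [ 0.22609088 -1.04112542 -0.2622402 ] [0.03963505 0.03641184 0.02167348] 0.05051398864150349
```

Fingers are still closing.

>>> drive_tool(motion=[0, 0, 0, 0, 0, 0, 0, 0, 0, 0, 0, 0, 0, 0, 0, 0, 0, 0, 0, 0, 0, 0, 0, 0, 0, 0, 0, 0, 0, 0, 0, 0, 0, 0, 0, 0, 0, 0, 0, 0, 0, 0], force=40)

```text
clock: 4.72
position: [0.4883, -0.3249, 0.0485]
orientation: [-0.036, 0.706, 0.036, 0.706]
wrist_force: [0.4, -0.2, 0.4]
gripper_width: 0.0224
```

>>> drive_tool(motion=[0, 0, 0, 0, 0, 0, 0, 0, 0, 0, 0, 0, 0, 0, 0, 0, 0, 0, 0, 0, 0], force=40)

```text
clock: 4.97
position: [0.4883, -0.3248, 0.0485]
orientation: [-0.036, 0.706, 0.036, 0.706]
wrist_force: [0.5, 0.9, 0.7]
gripper_width: 0.0224
```

```bash
python3 - <<'E'
from h import *
o=env.observe();print(o["clock"],o["position"],o["orientation"],o["wrist_force"],o["wrist_torque"],o["gripper_width"])
np.save("grasp.npy",np.r_[o["position"],o["orientation"]])
E
```

```text
4.9667 [ 0.48827959 -0.3248488   0.04852801] [-0.03593415  0.70620848  0.03596569  0.70617617] [0.54457304 0.91084857 0.7046778 ] [0.06842922 0.00761398 0.01715763] 0.022443026638246516
```

>>> drive_tool(motion=[-0.03, 0, 0, 0, 0, 0, 0, -0.06, 0, 0, 0, 0, 0, 0, -0.09, 0, 0, 0, 0, 0, 0, -0.09, 0, 0, 0, 0, 0, 0, -0.09, 0, 0, 0, 0, 0, 0, -0.06, 0, -0.05, 0, 0, 0, 0, -0.03, 0, -0.1, 0, 0, 0, 0, 0, 0, -0.1, 0, 0, 0, 0, 0, 0, -0.1, 0, 0, 0, 0, 0, 0, -0.05, 0, 0, 0, 0, 0, 0, 0, 0, 0, 0, 0, 0, 0, 0, 0, 0, 0, 0])

```text
clock: 5.97
position: [0.4091, -0.3333, 0.1392]
orientation: [-0.036, 0.706, 0.035, 0.706]
wrist_force: [0.4, 0.4, -0.9]
gripper_width: 0.0224
```

```bash
python3 - <<'E'
from h import *
np.set_printoptions(precision=4,suppress=True)
o=env.observe();print(o["clock"],o["position"],o["wrist_force"],o["wrist_torque"],o["gripper_width"])
print(delta([o["position"][0],o["position"][1],.138],np.radians(12.6)))
Rg=goal_R(np.radians(12.6))
print(delta([.405,.0178,.138],np.radians(12.6),R0=Rg))
for n in("side","wrist"): cv2.imwrite(f"pics/{n}3.png",env.get_image(n)[:,:,::-1])
E
```

```text
5.9667 [ 0.4091 -0.3333  0.1392] [ 0.3897  0.3785 -0.8695] [ 0.0293  0.0787 -0.0334] 0.022438956363516203
(array([ 0.006,  0.   , -0.   ]), array([-0.2272,  0.0014,  0.0016]))
(array([0.006 , 1.7175, 0.3631]), array([0., 0., 0.]))
```

View pics/side3.png

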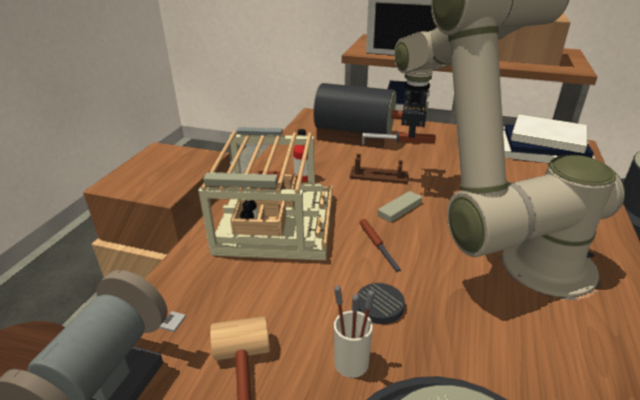

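View pics/wrist3.png

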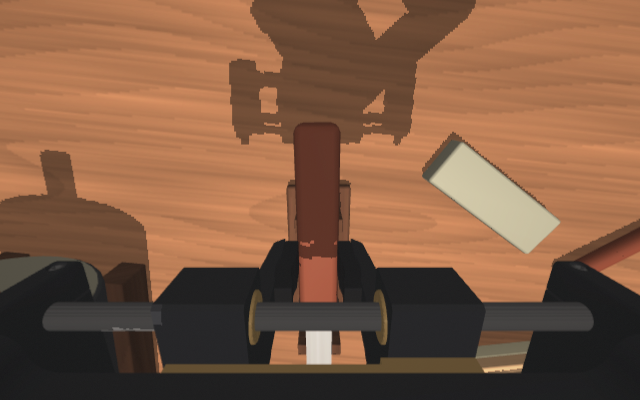

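>>> drive_tool(motion=[0, 0, 0, -0.115, 0, 0, 0, 0.003, 0.06, 0.01, -0.112, 0, 0, 0, 0.003, 0.12, 0.03, 0, 0, 0, 0, 0, 0.16, 0.03, 0, 0, 0, 0, 0, 0.16, 0.03, 0, 0, 0, 0, 0, 0.16, 0.03, 0, 0, 0, 0, 0, 0.16, 0.03, 0, 0, 0, 0, 0, 0.16, 0.03, 0, 0, 0, 0, 0, 0.16, 0.03, 0, 0, 0, 0, 0, 0.16, 0.03, 0, 0, 0, 0, 0, 0.16, 0.03, 0, 0, 0, 0, 0, 0.12, 0.03, 0, 0, 0, 0])

```text
clock: 7.07
position: [0.4008, -0.0085, 0.1375]
orientation: [-0.078, 0.703, 0.078, 0.703]
wrist_force: [1.1, 0.0, -1.0]
gripper_width: 0.0227
```

>>> drive_tool(motion=[0, 0.1, 0.03, 0, 0, 0, 0, 0, 0.08, 0.02, 0, 0, 0, 0, 0, 0.06, 0.01, 0, 0, 0, 0, 0, 0, 0, 0, 0, 0, 0, 0, 0, 0, 0, 0, 0, 0])

```text
clock: 7.48
position: [0.4024, 0.0388, 0.1374]
orientation: [-0.079, 0.703, 0.078, 0.703]
wrist_force: [-0.3, -0.2, -1.8]
gripper_width: 0.0225
```

```bash
python3 - <<'E'
from h import *
np.set_printoptions(precision=4,suppress=True)
o=env.observe();print(o["clock"],o["position"],o["wrist_force"],o["wrist_torque"],o["gripper_width"])
print(delta([.405,.0178,.138],np.radians(12.6)))
for n in("side","wrist","top"):
    im=env.get_image(n)[:,:,::-1]; cv2.imwrite(f"pics/{n}4.png",im)
    if n=="top": cv2.imwrite("pics/top4c.png",cv2.resize(im[75:275,225:425],None,fx=3,fy=3,interpolation=cv2.INTER_CUBIC))
    if n=="side": cv2.imwrite("pics/side4c.png",cv2.resize(im[110:270,190:390],None,fx=3.5,fy=3.5,interpolation=cv2.INTER_CUBIC))
E
```

```text
7.4833 [0.4024 0.0388 0.1374] [-0.3112 -0.1573 -1.7731] [-0.0212  0.0582 -0.0327] 0.022453783006855993
(array([-0.0031, -0.1052, -0.0102]), array([0.005 , 0.0001, 0.0003]))
```

View pics/top4c.png

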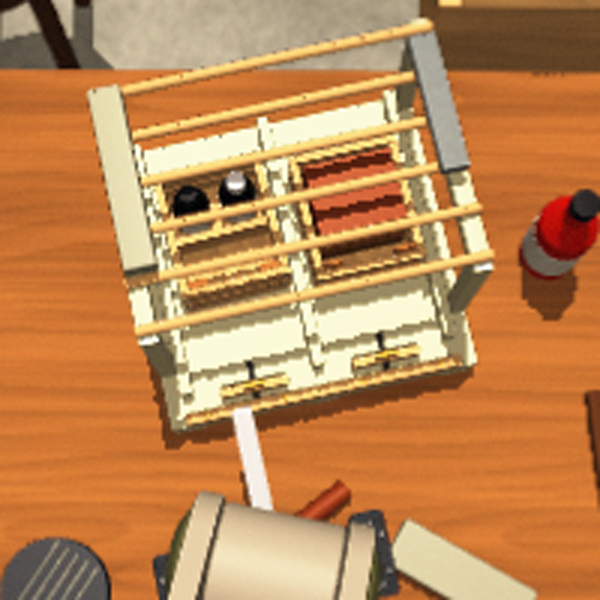

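View pics/side4c.png

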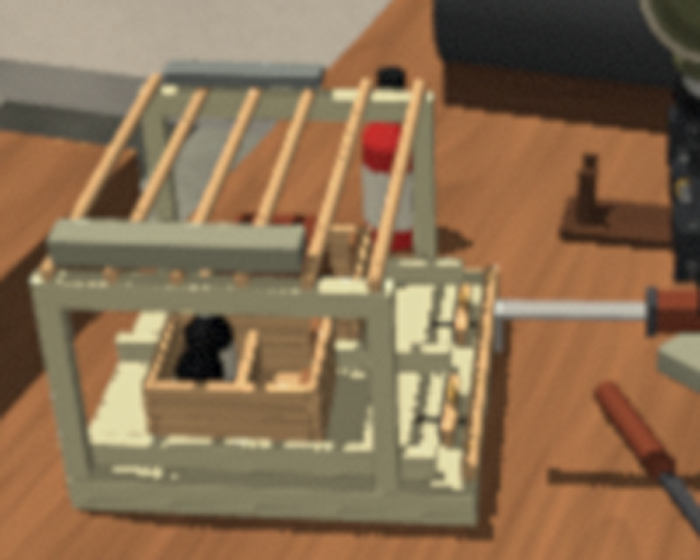

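View pics/wrist4.png

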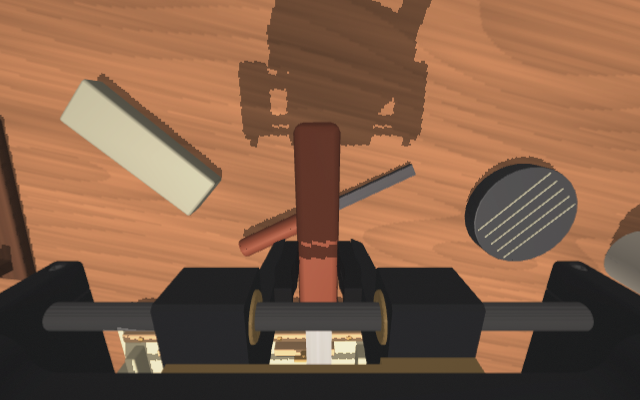

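>>> drive_tool(motion=[0, -0.05, 0, 0.005, 0, 0, 0, 0, -0.055, 0, 0, 0, 0, 0, 0, 0, 0.04, 0, 0, 0, 0, 0, 0, 0.08, 0, 0, 0, 0, 0, 0, 0.1, 0, 0, 0, 0, 0, 0, 0.12, 0, 0, 0, 0, 0, 0, 0.12, 0, 0, 0, 0, 0, 0, 0.1, 0, 0, 0, 0, 0, 0, 0.08, 0, 0, 0, 0, 0, 0, 0.06, 0, 0, 0, 0, 0, 0, 0, 0, 0, 0, 0, 0, 0, 0, 0, 0, 0, 0])

```text
clock: 8.63
position: [0.5433, 0.0479, 0.1368]
orientation: [-0.077, 0.703, 0.077, 0.703]
wrist_force: [-0.3, 0.9, -1.3]
gripper_width: 0.0223
```

```bash
python3 - <<'E'
from h import *
np.set_printoptions(precision=4,suppress=True)
o=env.observe();print(o["clock"],o["position"],o["wrist_force"],o["wrist_torque"],o["gripper_width"])
print(delta([.5612,.0526,.138],np.radians(12.6)))
for n in("side","top"):
    im=env.get_image(n)[:,:,::-1]; cv2.imwrite(f"pics/{n}5.png",im)
    if n=="top": cv2.imwrite("pics/top5c.png",cv2.resize(im[75:275,225:425],None,fx=3,fy=3,interpolation=cv2.INTER_CUBIC))
    if n=="side": cv2.imwrite("pics/side5c.png",cv2.resize(im[110:270,190:390],None,fx=3.5,fy=3.5,interpolation=cv2.INTER_CUBIC))
E
```

```text
8.6333 [0.5433 0.0479 0.1368] [-0.3012  0.9308 -1.2975] [0.0108 0.0925 0.0144] 0.022345186878577512
(array([-0.0061,  0.0038,  0.0926]), array([-0.0044, -0.0016, -0.0004]))
```

View pics/top5c.png

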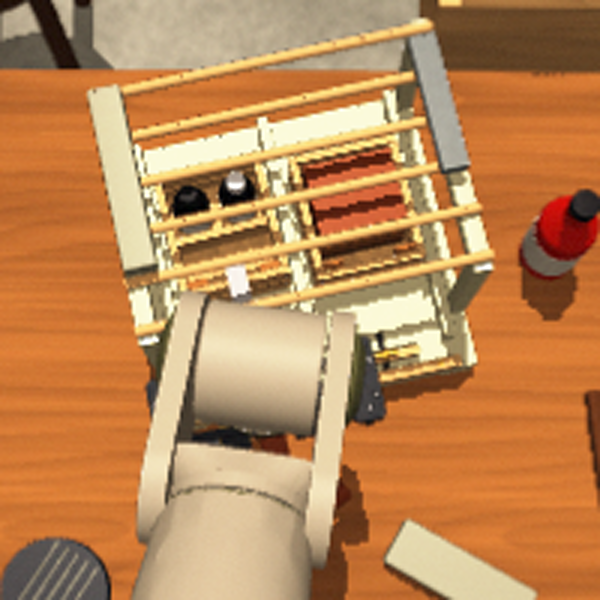

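View pics/side5c.png

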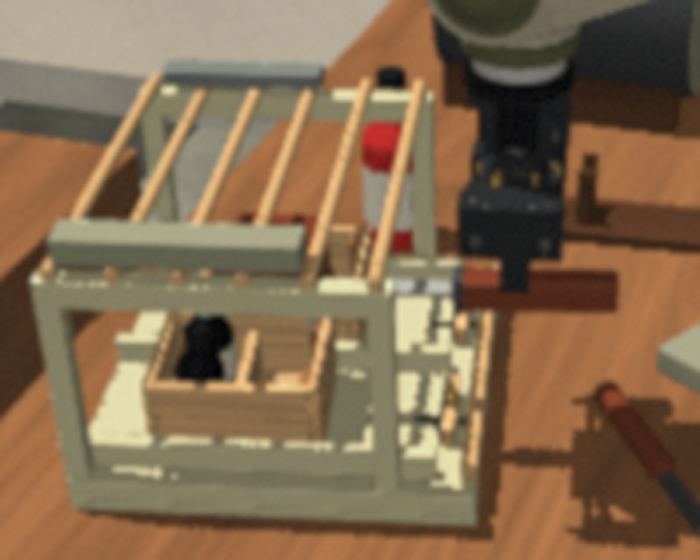

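```bash
python3 - <<'E'
from h import *
np.set_printoptions(precision=4,suppress=True)
f=lambda x,y:((x+.5)/3-.5+225,(y+.5)/3-.5+75)
print(onplane("top",[f(226,267),f(246,264)],.148))
im=cv2.imread("pics/top0.png");cv2.imwrite("pics/tc.png",cv2.resize(im[130:185,275:335],None,fx=12,fy=10,interpolation=cv2.INTER_CUBIC))
im=cv2.imread("pics/side0.png");cv2.imwrite("pics/sc.png",cv2.resize(im[190:240,228:293],None,fx=11,fy=11,interpolation=cv2.INTER_CUBIC))
E
```

```text
[[0.684  0.0873 0.148 ]
 [0.6871 0.0687 0.148 ]]
```

View pics/tc.png

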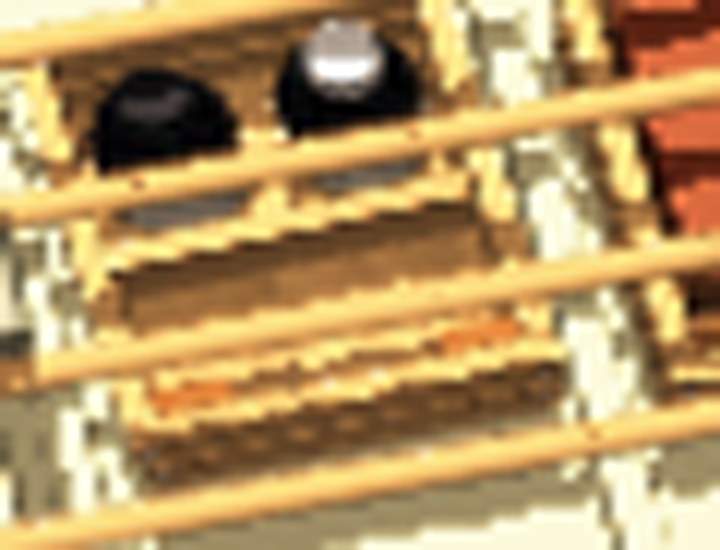

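View pics/sc.png

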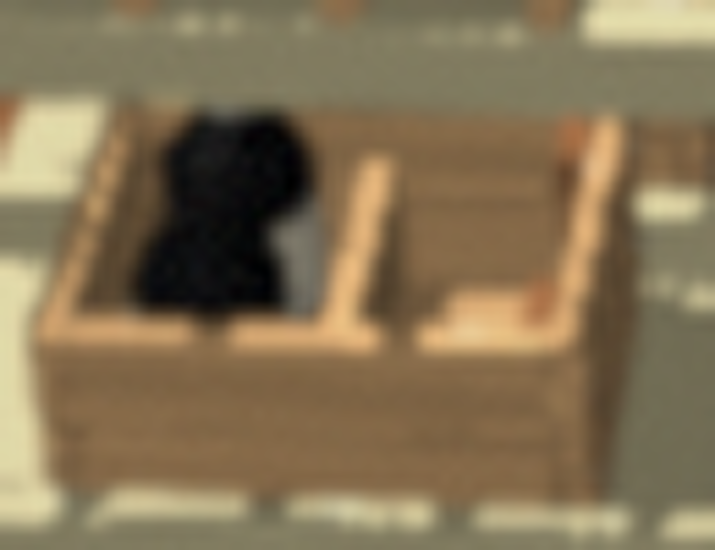

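>>> drive_tool(motion=[0, 0.002, 0.04, 0, 0, 0, 0, 0, 0.002, 0.05, 0, 0, 0, 0, 0, 0, 0.035, 0, 0, 0, 0, 0, 0, 0, 0, 0, 0, 0, 0.05, 0, 0, 0, 0, 0, 0, 0.05, 0, 0, 0, 0, 0, 0, 0, 0, 0, 0, 0, 0, 0, 0, 0, 0, 0, 0, 0, 0])

```text
clock: 9.4
position: [0.5668, 0.0543, 0.1164]
orientation: [-0.077, 0.704, 0.077, 0.702]
wrist_force: [-0.9, -0.1, -0.6]
gripper_width: 0.0226
```

```bash
python3 - <<'E'
from h import *
np.set_printoptions(precision=4,suppress=True)
o=env.observe();print(o["clock"],o["position"],o["wrist_force"],o["wrist_torque"],o["gripper_width"])
for n in("side","top"):
    im=env.get_image(n)[:,:,::-1]; cv2.imwrite(f"pics/{n}6.png",im)
    if n=="top": cv2.imwrite("pics/top6c.png",cv2.resize(im[120:190,265:345],None,fx=8,fy=8,interpolation=cv2.INTER_CUBIC))
    if n=="side": cv2.imwrite("pics/side6c.png",cv2.resize(im[160:260,228:328],None,fx=6,fy=6,interpolation=cv2.INTER_CUBIC))
E
```

```text
9.4 [0.5668 0.0543 0.1164] [-0.9    -0.1267 -0.6229] [-0.0041  0.1317 -0.0208] 0.022640182932502185
```

View pics/top6c.png

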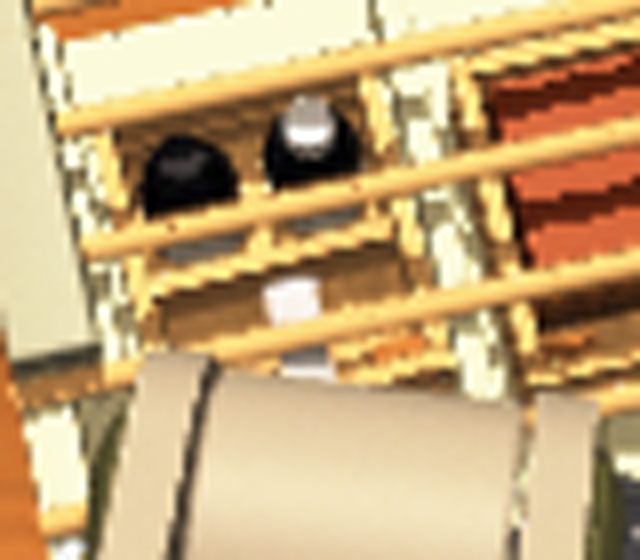

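View pics/side6c.png

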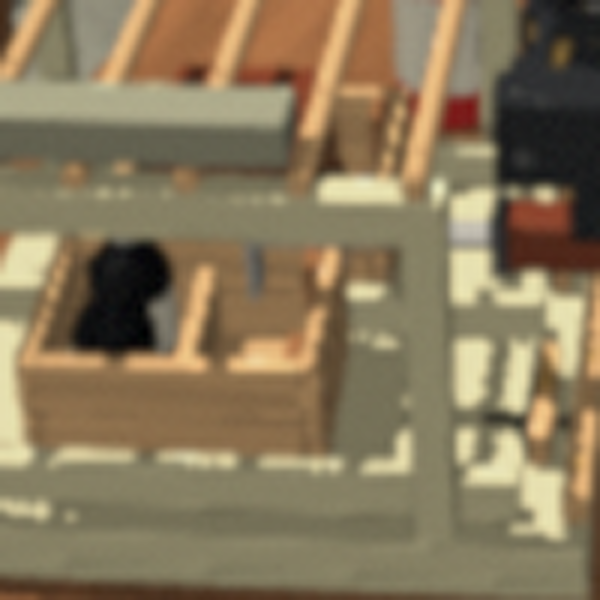

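```bash
python3 - <<'E'
from h import *
np.set_printoptions(precision=4,suppress=True)
ft=lambda x,y:((x+.5)/8-.5+265,(y+.5)/8-.5+120)
fs=lambda x,y:((x+.5)/6-.5+228,(y+.5)/6-.5+160)
ax=np.array([.976,.218])
def c(p): d=np.array(p)[:,:2]-[.5952,-.0074]; return np.c_[d@ax, d@[-.218,.976]]
print("strap tip top",c(onplane("top",[ft(291,281)],.128)))
print("nib tip side",c(onplane("side",[fs(257,297)],.096)))
o=env.observe();print("pred nib",c([o["position"][:2]+.15*ax]))
print("xboard front top edge", c(onplane("top",[ft(150,313),ft(400,252)],.074)))
print("lip front edge right", c(onplane("top",[ft(440,372)],.09)))
print("side lip inner/outer near corner",c(onplane("side",[fs(300,360),fs(325,365)],.09)), "xboard near corner",c(onplane("side",[fs(180,355),fs(205,357)],.074)))
print("side lip far end", c(onplane("side",[fs(322,250),fs(340,250)],.09)))
E
```

```text
strap tip top [[0.1383 0.0651]]
nib tip side [[0.1324 0.0752]]
pred nib [[0.1364 0.0663]]
xboard front top edge [[0.1537 0.119 ]
 [0.157  0.0222]]
lip front edge right [[0.1041 0.0181]]
side lip inner/outer near corner [[0.1077 0.1129]
 [0.0965 0.1158]] xboard near corner [[0.1652 0.0902]
 [0.154  0.0909]]
side lip far end [[0.1117 0.0262]
 [0.1036 0.0256]]
```

>>> drive_tool(motion=[0.03, 0, 0, 0, 0, 0, 0, 0.04, 0, 0, 0, 0, 0, 0, 0.04, 0, 0, 0, 0, 0, 0, 0.02, 0, 0, 0, 0, 0, 0, 0, 0, 0, 0, 0, 0, 0, 0, 0, 0, 0, 0, 0, 0, 0, 0, 0, 0, 0, 0, 0, 0, 0, 0, 0, 0, 0, 0])

```text
clock: 10.17
position: [0.5677, 0.0543, 0.0917]
orientation: [-0.077, 0.703, 0.077, 0.703]
wrist_force: [0.3, -0.2, -1.3]
gripper_width: 0.0228
```

```bash
python3 - <<'E'
from h import *
np.set_printoptions(precision=4,suppress=True)
o=env.observe();print(o["clock"],o["position"],o["wrist_force"],o["wrist_torque"],o["gripper_width"])
im=env.get_image("side")[:,:,::-1]; cv2.imwrite("pics/side7c.png",cv2.resize(im[160:260,228:328],None,fx=6,fy=6,interpolation=cv2.INTER_CUBIC))
E
```

```text
10.1667 [0.5677 0.0543 0.0917] [ 0.2684 -0.1859 -1.2781] [ 0.04    0.0214 -0.0275] 0.02282065632343261
```

View pics/side7c.png

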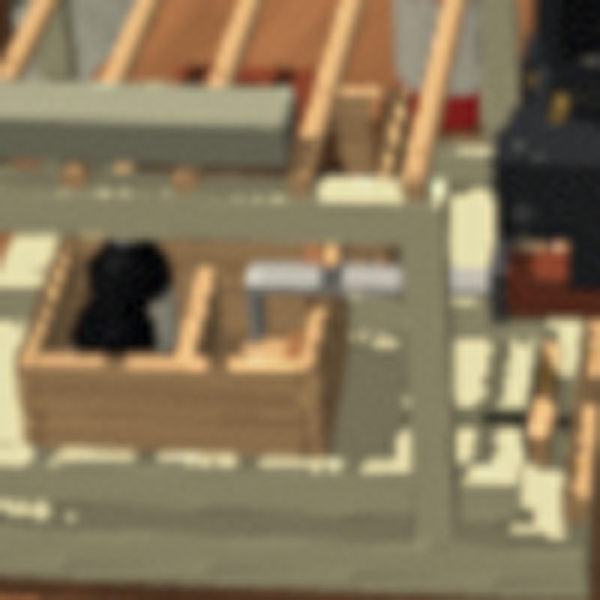

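>>> drive_tool(motion=[0, 0, -0.02, 0, 0, 0, 0, 0, 0, -0.02, 0, 0, 0, 0, 0, 0, -0.02, 0, 0, 0, 0, 0, 0, -0.01, 0, 0, 0, 0, 0, 0, -0.01, 0, 0, 0, 0, 0, 0, -0.01, 0, 0, 0, 0, 0, 0, -0.01, 0, 0, 0, 0, 0, 0, -0.01, 0, 0, 0, 0])

```text
clock: 10.88
position: [0.5458, 0.0495, 0.0913]
orientation: [-0.077, 0.703, 0.077, 0.703]
wrist_force: [0.0, 1.3, -0.9]
gripper_width: 0.0226
```

>>> drive_tool(motion=[0, 0, -0.01, 0, 0, 0, 0, 0, 0, -0.01, 0, 0, 0, 0, 0, 0, -0.01, 0, 0, 0, 0])

```text
clock: 11.13
position: [0.5404, 0.0483, 0.0914]
orientation: [-0.077, 0.703, 0.077, 0.703]
wrist_force: [2.4, -0.0, -2.0]
gripper_width: 0.0225
```

>>> drive_tool(motion=[0, 0, -0.01, 0, 0, 0, 0, 0, 0, -0.01, 0, 0, 0, 0, 0, 0, -0.01, 0, 0, 0, 0])

```text
clock: 11.38
position: [0.5342, 0.047, 0.0914]
orientation: [-0.077, 0.703, 0.077, 0.703]
wrist_force: [2.8, 1.3, -1.9]
gripper_width: 0.0224
```

>>> drive_tool(motion=[0, 0, -0.012, 0, 0, 0, 0, 0, 0, -0.012, 0, 0, 0, 0, 0, 0, -0.012, 0, 0, 0, 0, 0, 0, -0.012, 0, 0, 0, 0, 0, 0, -0.012, 0, 0, 0, 0, 0, 0, -0.012, 0, 0, 0, 0, 0, 0, -0.012, 0, 0, 0, 0, 0, 0, -0.012, 0, 0, 0, 0])

```text
clock: 12.05
position: [0.5153, 0.0428, 0.0913]
orientation: [-0.077, 0.703, 0.077, 0.703]
wrist_force: [3.3, 0.6, -2.2]
gripper_width: 0.0225
```

```bash
python3 - <<'E'
from h import *
np.set_printoptions(precision=4,suppress=True)
o=env.observe();print(o["clock"],o["position"],o["wrist_force"],o["wrist_torque"],o["gripper_width"])
im=env.get_image("side")[:,:,::-1]; cv2.imwrite("pics/side8c.png",cv2.resize(im[160:260,228:338],None,fx=6,fy=6,interpolation=cv2.INTER_CUBIC))
E
```

```text
12.05 [0.5153 0.0428 0.0913] [ 3.2902  0.6451 -2.2148] [ 0.1336 -0.3928 -0.0103] 0.022509890469004774
```

View pics/side8c.png

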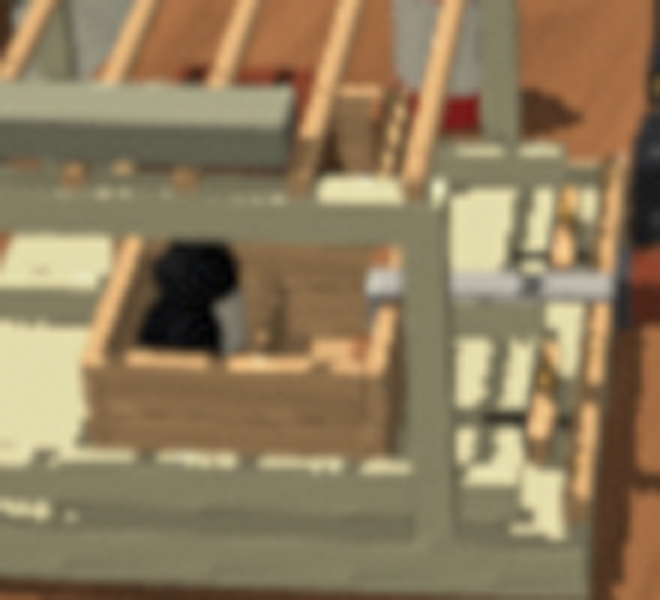

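>>> drive_tool(motion=[0, 0, -0.012, 0, 0, 0, 0, 0, 0, -0.012, 0, 0, 0, 0, 0, 0, -0.012, 0, 0, 0, 0, 0, 0, -0.012, 0, 0, 0, 0, 0, 0, -0.012, 0, 0, 0, 0, 0, 0, -0.012, 0, 0, 0, 0, 0, 0, -0.012, 0, 0, 0, 0, 0, 0, -0.012, 0, 0, 0, 0])

```text
clock: 12.77
position: [0.4966, 0.0386, 0.0913]
orientation: [-0.077, 0.703, 0.077, 0.703]
wrist_force: [3.0, 0.8, -2.0]
gripper_width: 0.0223
```

>>> drive_tool(motion=[0, 0, -0.01, 0, 0, 0, 0, 0, 0, -0.01, 0, 0, 0, 0, 0, 0, -0.01, 0, 0, 0, 0, 0, 0, -0.01, 0, 0, 0, 0, 0, 0, -0.01, 0, 0, 0, 0, 0, 0, -0.01, 0, 0, 0, 0])

```text
clock: 13.27
position: [0.4849, 0.036, 0.0913]
orientation: [-0.077, 0.703, 0.077, 0.703]
wrist_force: [3.4, 0.2, -1.9]
gripper_width: 0.0226
```

```bash
python3 - <<'E'
from h import *
np.set_printoptions(precision=4,suppress=True)
o=env.observe();print(o["clock"],o["position"],o["wrist_force"],o["wrist_torque"],o["gripper_width"])
im=env.get_image("side")[:,:,::-1]; cv2.imwrite("pics/side9c.png",cv2.resize(im[160:260,228:338],None,fx=6,fy=6,interpolation=cv2.INTER_CUBIC))
im=env.get_image("top")[:,:,::-1]; cv2.imwrite("pics/top9c.png",cv2.resize(im[75:275,225:425],None,fx=3,fy=3,interpolation=cv2.INTER_CUBIC))
E
```

```text
13.2667 [0.4849 0.036  0.0913] [ 3.3582  0.2445 -1.9037] [ 0.0715 -0.4245 -0.0098] 0.02257577868388237
```

View pics/side9c.png

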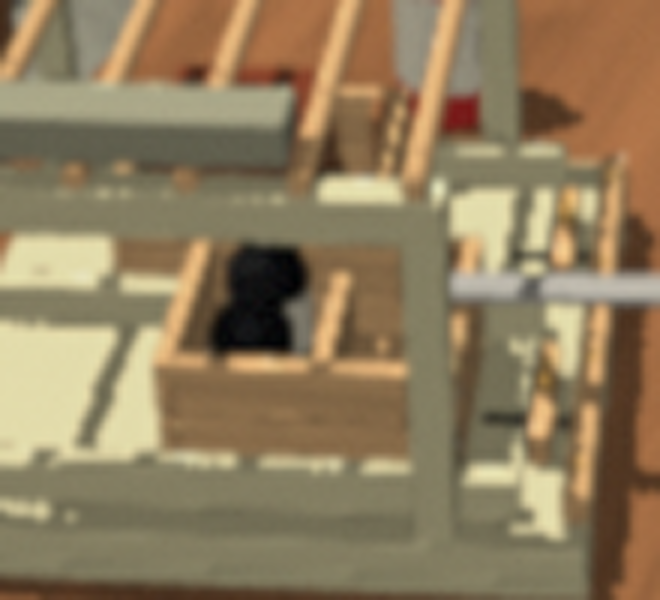

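View pics/top9c.png

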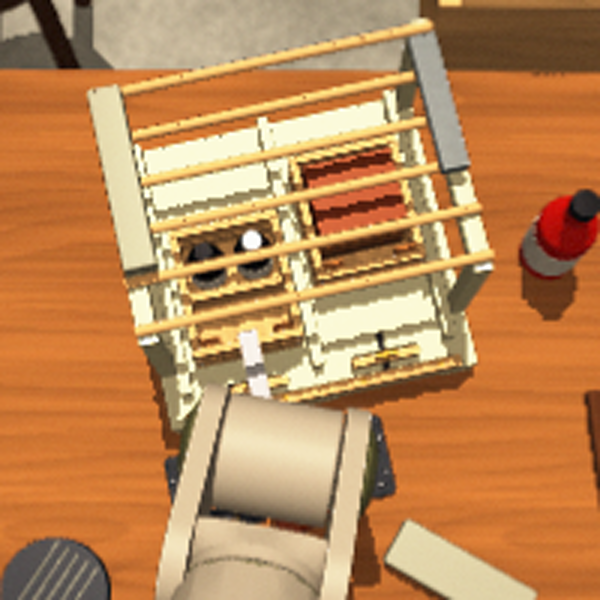

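>>> drive_tool(motion=[0, 0, -0.008, 0, 0, 0, 0, 0, 0, -0.008, 0, 0, 0, 0, 0, 0, -0.008, 0, 0, 0, 0, 0, 0, -0.008, 0, 0, 0, 0, 0, 0, -0.008, 0, 0, 0, 0, 0, 0, -0.008, 0, 0, 0, 0])

```text
clock: 13.87
position: [0.4756, 0.034, 0.0913]
orientation: [-0.077, 0.703, 0.077, 0.703]
wrist_force: [3.1, 0.7, -1.6]
gripper_width: 0.0226
```

>>> drive_tool(motion=[0, 0, -0.005, 0, 0, 0, 0, 0, 0, -0.005, 0, 0, 0, 0, 0, 0, -0.005, 0, 0, 0, 0])

```text
clock: 14.12
position: [0.4727, 0.0334, 0.0913]
orientation: [-0.077, 0.703, 0.077, 0.703]
wrist_force: [2.3, 0.5, -1.3]
gripper_width: 0.0224
```

>>> drive_tool(motion=[0, 0, -0.005, 0, 0, 0, 0, 0, 0, -0.005, 0, 0, 0, 0, 0, 0, -0.005, 0, 0, 0, 0])

```text
clock: 14.37
position: [0.4698, 0.0327, 0.0913]
orientation: [-0.077, 0.703, 0.077, 0.703]
wrist_force: [2.2, 1.2, -2.0]
gripper_width: 0.0224
```

>>> drive_tool(motion=[0, 0, -0.005, 0, 0, 0, 0, 0, 0, -0.005, 0, 0, 0, 0])

```text
clock: 14.53
position: [0.4678, 0.0323, 0.0913]
orientation: [-0.077, 0.703, 0.077, 0.703]
wrist_force: [1.7, 0.5, -1.8]
gripper_width: 0.0224
```

>>> drive_tool(motion=[0, 0, -0.005, 0, 0, 0, 0, 0, 0, -0.005, 0, 0, 0, 0])

```text
clock: 14.7
position: [0.4659, 0.0319, 0.0913]
orientation: [-0.077, 0.703, 0.077, 0.703]
wrist_force: [2.8, 0.3, -1.5]
gripper_width: 0.0224
```

>>> drive_tool(motion=[0, 0, -0.005, 0, 0, 0, 0, 0, 0, -0.005, 0, 0, 0, 0])

```text
clock: 14.87
position: [0.4639, 0.0314, 0.0913]
orientation: [-0.077, 0.703, 0.077, 0.703]
wrist_force: [2.7, 0.6, -2.6]
gripper_width: 0.0225
```

>>> drive_tool(motion=[0, 0, -0.004, 0, 0, 0, 0, 0, 0, -0.004, 0, 0, 0, 0])

```text
clock: 15.03
position: [0.4624, 0.0311, 0.0913]
orientation: [-0.077, 0.703, 0.077, 0.703]
wrist_force: [3.0, 0.7, -2.7]
gripper_width: 0.0228
```

>>> drive_tool(motion=[0, 0, -0.004, 0, 0, 0, 0, 0, 0, -0.004, 0, 0, 0, 0])

```text
clock: 15.2
position: [0.4608, 0.0307, 0.0913]
orientation: [-0.077, 0.703, 0.077, 0.703]
wrist_force: [3.6, 1.0, -1.4]
gripper_width: 0.0224
```

>>> drive_tool(motion=[0, 0, -0.004, 0, 0, 0, 0, 0, 0, -0.004, 0, 0, 0, 0])

```text
clock: 15.37
position: [0.4599, 0.0304, 0.0915]
orientation: [-0.077, 0.702, 0.077, 0.704]
wrist_force: [8.4, 2.4, -3.7]
gripper_width: 0.023
```

```bash
python3 - <<'E'
from h import *
np.set_printoptions(precision=4,suppress=True)
o=env.observe();print(o["clock"],o["position"],o["wrist_force"],o["wrist_torque"],o["gripper_width"])
im=env.get_image("side")[:,:,::-1]; cv2.imwrite("pics/side10c.png",cv2.resize(im[160:260,228:338],None,fx=6,fy=6,interpolation=cv2.INTER_CUBIC))
im=env.get_image("top")[:,:,::-1]; cv2.imwrite("pics/top10c.png",cv2.resize(im[75:275,225:425],None,fx=3,fy=3,interpolation=cv2.INTER_CUBIC))
E
```

```text
15.3667 [0.4599 0.0304 0.0915] [ 8.4039  2.402  -3.7215] [ 0.3242 -1.2997  0.0275] 0.023020465426842905
```

View pics/side10c.png

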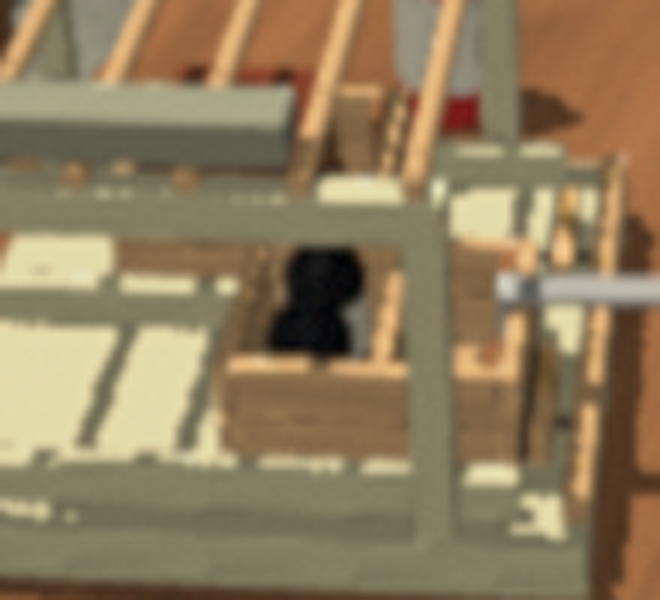

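View pics/top10c.png

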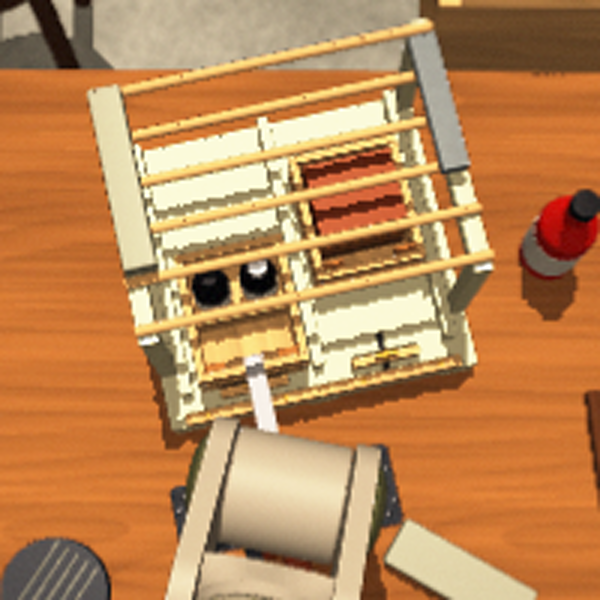

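>>> drive_tool(motion=[0, 0, 0, 0, 0, 0, 0, 0, 0, 0, 0, 0, 0, 0])

```text
clock: 15.63
position: [0.46, 0.0304, 0.0915]
orientation: [-0.077, 0.702, 0.077, 0.704]
wrist_force: [6.6, 1.7, -2.8]
gripper_width: 0.0225
```

>>> drive_tool(motion=[0, 0, -0.002, 0, 0, 0, 0, 0, 0, -0.001, 0, 0, 0, 0, 0, 0, 0, 0, 0, 0, 0])

```text
clock: 15.88
position: [0.46, 0.0303, 0.0917]
orientation: [-0.077, 0.702, 0.077, 0.704]
wrist_force: [7.4, 1.5, -3.2]
gripper_width: 0.0225
```

>>> drive_tool(motion=[0, 0, -0.003, 0, 0, 0, 0, 0, 0, -0.001, 0, 0, 0, 0, 0, 0, 0, 0, 0, 0, 0])

```text
clock: 16.13
position: [0.4601, 0.0301, 0.092]
orientation: [-0.077, 0.701, 0.077, 0.705]
wrist_force: [12.2, 4.1, -5.3]
gripper_width: 0.0223
```

```bash
python3 - <<'E'
from h import *
np.set_printoptions(precision=4,suppress=True)
o=env.observe();print(o["clock"],o["position"],o["wrist_force"],o["wrist_torque"],o["gripper_width"])
E
```

```text
16.1333 [0.4601 0.0301 0.092 ] [12.1899  4.0658 -5.3312] [ 0.5639 -1.9349  0.0744] 0.022265196825936542
```

>>> drive_tool(motion=[0, 0, 0, 0, 0, 0, 0, 0, 0, 0, 0, 0, 0, 0, 0, 0, 0, 0, 0, 0, 0])

```text
clock: 16.38
position: [0.4601, 0.0301, 0.0919]
orientation: [-0.077, 0.701, 0.077, 0.705]
wrist_force: [12.2, 2.3, -4.6]
gripper_width: 0.0223
```

```bash
python3 - <<'E'
from h import *
np.set_printoptions(precision=4,suppress=True)
o=env.observe();print(o["clock"],o["position"],o["wrist_force"],o["wrist_torque"],o["gripper_width"],R.from_quat(o["orientation"]).as_matrix()[:,0])
im=env.get_image("side")[:,:,::-1]; cv2.imwrite("pics/side11c.png",cv2.resize(im[160:260,248:378],None,fx=6,fy=6,interpolation=cv2.INTER_CUBIC))
E
```

```text
16.3833 [0.4601 0.0301 0.0919] [12.1648  2.275  -4.6021] [ 0.5719 -1.9284  0.0749] 0.022299774076092217 [ 0.0058  0.     -1.    ]
```

View pics/side11c.png

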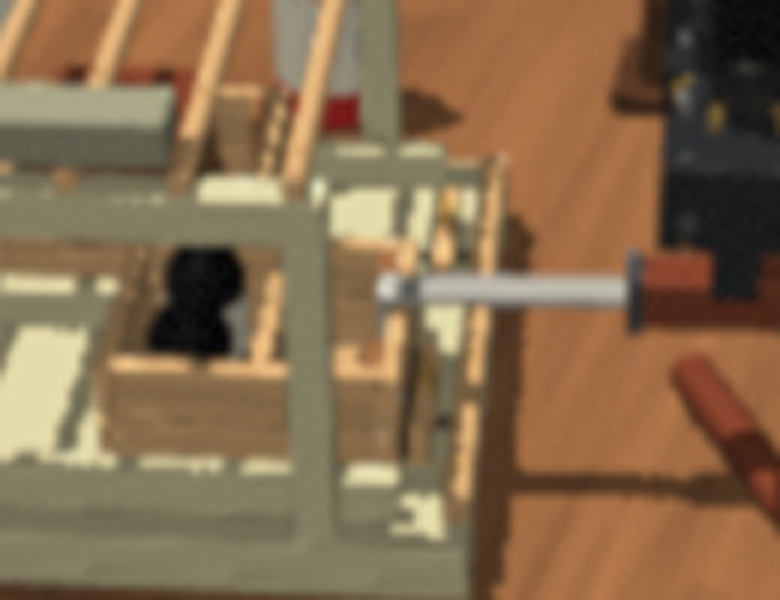

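>>> drive_tool(motion=[0, 0, 0.003, 0, 0, 0, 0, 0, 0, 0.003, 0, 0, 0, 0, 0, 0, 0.003, 0, 0, 0, 0, 0, 0, 0.003, 0, 0, 0, 0, 0, 0, 0.005, 0, 0, 0, 0, 0, 0, 0.01, 0, 0, 0, 0, 0, 0, 0.02, 0, 0, 0, 0, 0, 0, 0.02, 0, 0, 0, 0, 0, 0, 0, 0, 0, 0, 0])

```text
clock: 17.18
position: [0.4717, 0.0331, 0.0913]
orientation: [-0.077, 0.703, 0.077, 0.703]
wrist_force: [0.7, -0.5, -2.1]
gripper_width: 0.0227
```

```bash
python3 - <<'E'
from h import *
np.set_printoptions(precision=4,suppress=True)
o=env.observe();print(o["clock"],o["position"],o["wrist_force"],o["wrist_torque"],o["gripper_width"],R.from_quat(o["orientation"]).as_matrix()[:,0])
im=env.get_image("side")[:,:,::-1]; cv2.imwrite("pics/side12c.png",cv2.resize(im[160:260,248:378],None,fx=6,fy=6,interpolation=cv2.INTER_CUBIC))
E
```

```text
17.1833 [0.4717 0.0331 0.0913] [ 0.7037 -0.4925 -2.0895] [-0.0358  0.0674 -0.0214] 0.0227178404278161 [ 0.0002 -0.0001 -1.    ]
```

View pics/side12c.png

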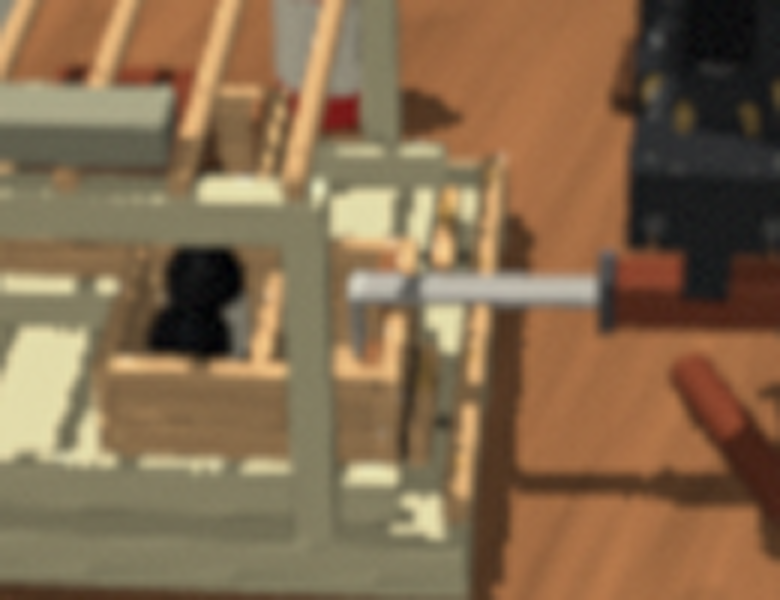

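>>> drive_tool(motion=[-0.03, 0, 0, 0, 0, 0, 0, -0.06, 0, 0, 0, 0, 0, 0, -0.06, 0, 0, 0, 0, 0, 0, -0.06, 0, 0, 0, 0, 0, 0, -0.04, 0, -0.04, 0, 0, 0, 0, 0, 0, -0.08, 0, 0, 0, 0, 0, 0, -0.12, 0, 0, 0, 0, 0, 0, -0.12, 0, 0, 0, 0, 0, 0, -0.12, 0, 0, 0, 0, 0, 0, -0.08, 0, 0, 0, 0, 0, 0, -0.04, 0, 0, 0, 0, 0, 0, 0, 0, 0, 0, 0])

```text
clock: 18.23
position: [0.3532, 0.0069, 0.1418]
orientation: [-0.077, 0.703, 0.076, 0.703]
wrist_force: [0.2, 0.7, -1.3]
gripper_width: 0.0224
```

```bash
python3 - <<'E'
from h import *
np.set_printoptions(precision=4,suppress=True)
o=env.observe();print(o["clock"],o["position"],o["wrist_force"],o["wrist_torque"],o["gripper_width"])
g=np.load("grasp.npy");Rg=R.from_quat(g[3:]).as_matrix();print("yawg",np.degrees(np.arctan2(Rg[1,2],Rg[0,2])))
tgt=[.4091,-.3333,.139]
print(delta(tgt,0,Rg=Rg)[1], delta(tgt,0,R0=Rg)[0])
for n in("side","wrist"): cv2.imwrite(f"pics/{n}13.png",env.get_image(n)[:,:,::-1])
E
```

```text
18.2333 [0.3532 0.0069 0.1418] [ 0.19    0.6674 -1.2506] [0.0417 0.0728 0.0238] 0.02242577686591769
yawg 5.828446765686103
[0.2204 0.001  0.0008] [ 0.0137 -1.7205  0.1055]
```

View pics/side13.png

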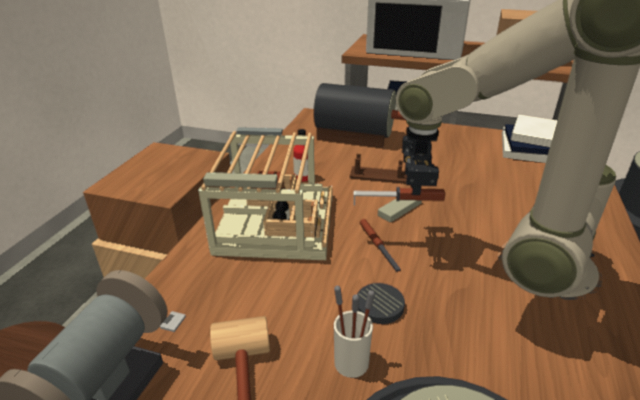

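View pics/wrist13.png

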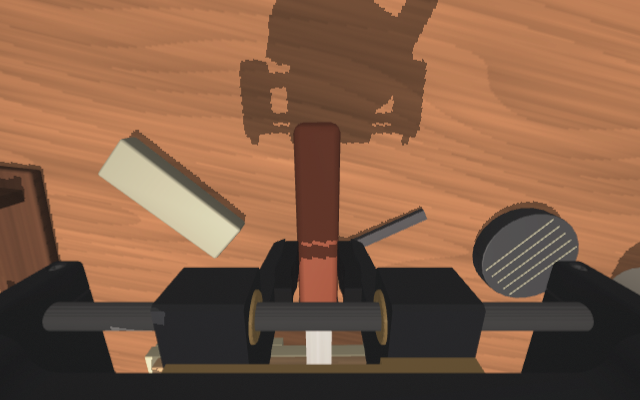

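>>> drive_tool(motion=[0, 0, 0, 0.11, 0, 0, 0, 0, -0.06, 0, 0.11, 0, 0, 0, 0, -0.1, 0.015, 0, 0, 0, 0, 0, -0.14, 0.015, 0, 0, 0, 0, 0, -0.16, 0.015, 0, 0, 0, 0, 0, -0.16, 0.015, 0, 0, 0, 0, 0, -0.16, 0.015, 0, 0, 0, 0, 0, -0.16, 0.015, 0, 0, 0, 0, 0, -0.16, 0.015, 0, 0, 0, 0, 0, -0.16, 0, 0, 0, 0, 0, 0, -0.14, 0, 0, 0, 0, 0, 0, -0.12, 0, 0, 0, 0, 0])

```text
clock: 19.33
position: [0.4074, -0.2954, 0.1409]
orientation: [-0.036, 0.706, 0.036, 0.706]
wrist_force: [0.5, -0.1, -0.6]
gripper_width: 0.0225
```

>>> drive_tool(motion=[0, -0.1, 0, 0, 0, 0, 0, 0, -0.06, 0, 0, 0, 0, 0, 0, -0.04, 0, 0, 0, 0, 0, 0, 0, 0, 0, 0, 0, 0, 0, 0, 0, 0, 0, 0, 0, 0, 0, 0, 0, 0, 0, 0])

```text
clock: 19.83
position: [0.4109, -0.3319, 0.1413]
orientation: [-0.036, 0.706, 0.037, 0.706]
wrist_force: [-0.4, -0.0, -1.2]
gripper_width: 0.0226
```

```bash
python3 - <<'E'
from h import *
np.set_printoptions(precision=4,suppress=True)
o=env.observe();print(o["clock"],o["position"],o["wrist_force"],o["wrist_torque"],o["gripper_width"])
g=np.load("grasp.npy");Rg=R.from_quat(g[3:]).as_matrix()
print(delta([g[0],g[1],.139],0,Rg=Rg))
E
```

```text
19.8333 [ 0.4109 -0.3319  0.1413] [-0.3524 -0.0316 -1.2197] [ 0.0282  0.0588 -0.0015] 0.02262170282307644
(array([ 0.0114, -0.0047,  0.3886]), array([ 0.0036, -0.0002, -0.0007]))
```

Forward 0.389, then down part-way.

>>> drive_tool(motion=[0, -0.005, 0.06, 0.004, 0, 0, 0, 0, 0, 0.1, 0, 0, 0, 0, 0, 0, 0.1, 0, 0, 0, 0, 0, 0, 0.08, 0, 0, 0, 0, 0, 0, 0.049, 0, 0, 0, 0, 0.05, 0, 0, 0, 0, 0, 0, 0.09, 0, 0, 0, 0, 0, 0, 0.09, 0, 0, 0, 0, 0, 0, 0.05, 0, 0, 0, 0, 0, 0, 0, 0, 0, 0, 0, 0, 0, 0, 0, 0, 0, 0, 0, 0, 0])

```text
schema error: expected a multiple of 7 numbers
```

```bash
python3 - <<'E'
from h import *
np.set_printoptions(precision=4,suppress=True)
o=env.observe();print(o["clock"],o["position"],o["wrist_force"],o["wrist_torque"],o["gripper_width"])
g=np.load("grasp.npy");Rg=R.from_quat(g[3:]).as_matrix()
print(delta(g[:3],0,Rg=Rg))
for n in("side","wrist"):
  im=env.get_image(n)[:,:,::-1]; cv2.imwrite(f"pics/{n}14.png",im)
cv2.imwrite("pics/side14c.png",cv2.resize(cv2.imread("pics/side14.png")[130:200,320:440],None,fx=6,fy=6,interpolation=cv2.INTER_CUBIC))
E
```

```text
19.8333 [ 0.4109 -0.3319  0.1413] [-0.3524 -0.0316 -1.2197] [ 0.0282  0.0588 -0.0015] 0.02262170282307644
(array([ 0.4638, -0.0049,  0.3886]), array([ 0.0036, -0.0002, -0.0007]))
```

View pics/side14c.png

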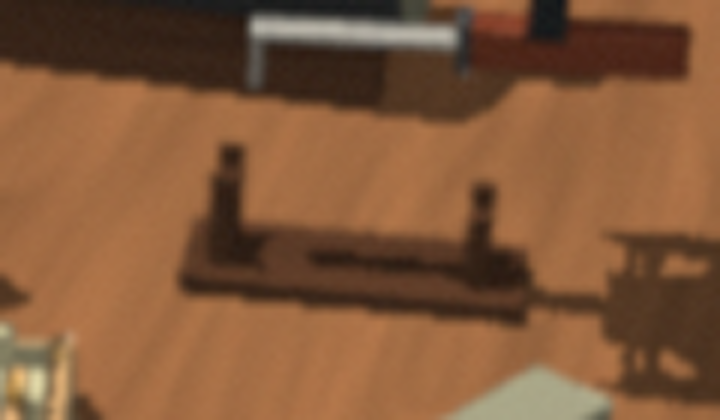

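View pics/wrist14.png

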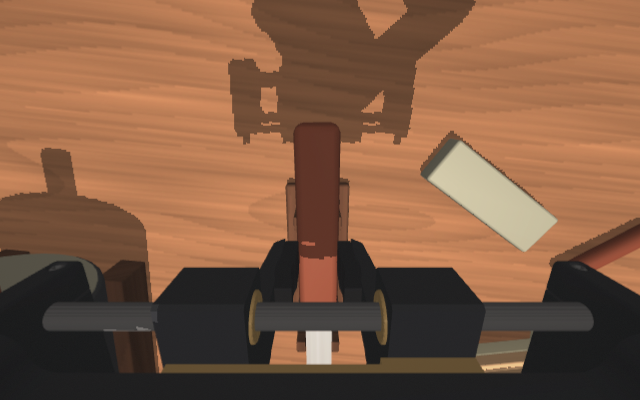

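Nothing moved (malformed row). Resending.

>>> drive_tool(motion=[0, -0.005, 0.06, 0.004, 0, 0, 0, 0, 0, 0.1, 0, 0, 0, 0, 0, 0, 0.1, 0, 0, 0, 0, 0, 0, 0.08, 0, 0, 0, 0, 0, 0, 0.049, 0, 0, 0, 0, 0.05, 0, 0, 0, 0, 0, 0, 0.09, 0, 0, 0, 0, 0, 0, 0.09, 0, 0, 0, 0, 0, 0, 0.05, 0, 0, 0, 0, 0, 0, 0, 0, 0, 0, 0, 0, 0, 0, 0, 0, 0, 0, 0, 0])

```text
clock: 20.85
position: [0.4879, -0.326, 0.0853]
orientation: [-0.035, 0.706, 0.036, 0.706]
wrist_force: [-0.2, -0.3, -0.3]
gripper_width: 0.0227
```

```bash
python3 - <<'E'
from h import *
np.set_printoptions(precision=4,suppress=True)
o=env.observe();print(o["clock"],o["position"],o["wrist_force"],o["wrist_torque"],o["gripper_width"])
g=np.load("grasp.npy");Rg=R.from_quat(g[3:]).as_matrix()
print(delta(g[:3],0,Rg=Rg))
for n in("side","wrist"):
  im=env.get_image(n)[:,:,::-1]; cv2.imwrite(f"pics/{n}15.png",im)
cv2.imwrite("pics/side15c.png",cv2.resize(cv2.imread("pics/side15.png")[120:200,320:440],None,fx=6,fy=6,interpolation=cv2.INTER_CUBIC))
E
```

```text
20.85 [ 0.4879 -0.326   0.0853] [-0.1999 -0.2992 -0.2634] [ 0.0227  0.0986 -0.0123] 0.022718909209152833
(array([0.1839, 0.0053, 0.0025]), array([-0.0023, -0.0007, -0.0007]))
```

View pics/side15c.png

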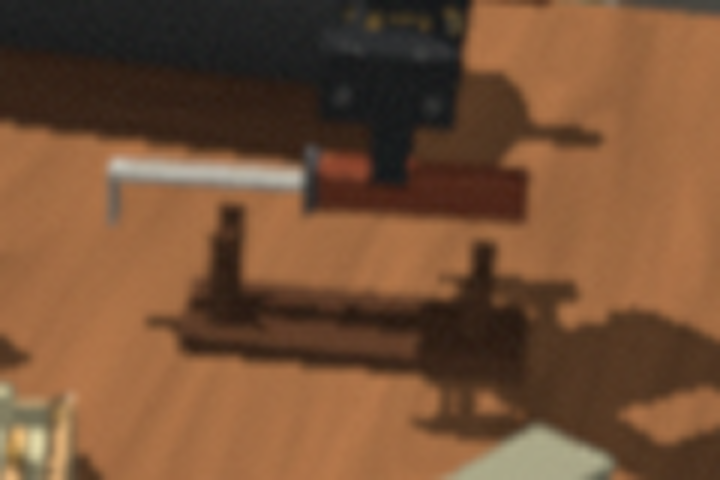

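View pics/wrist15.png

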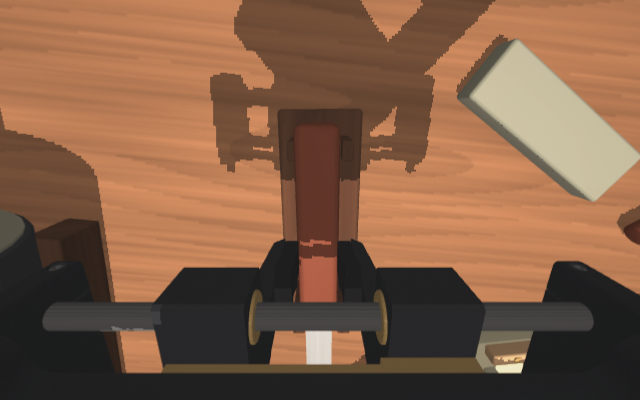

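>>> drive_tool(motion=[0.03, 0.005, 0.003, -0.002, 0, 0, 0, 0.04, 0, 0, 0, 0, 0, 0, 0.04, 0, 0, 0, 0, 0, 0, 0.02, 0, 0, 0, 0, 0, 0, 0.02, 0, 0, 0, 0, 0, 0, 0.01, 0, 0, 0, 0, 0, 0, 0, 0, 0, 0, 0, 0, 0, 0, 0, 0, 0, 0, 0, 0])

```text
clock: 21.62
position: [0.4888, -0.3251, 0.0534]
orientation: [-0.036, 0.706, 0.036, 0.706]
wrist_force: [0.5, -0.5, -1.9]
gripper_width: 0.0223
```

>>> drive_tool(motion=[0.01, 0, 0, 0, 0, 0, 0, 0.008, 0, 0, 0, 0, 0, 0, 0.004, 0, 0, 0, 0, 0, 0, 0, 0, 0, 0, 0, 0, 0])

```text
clock: 21.95
position: [0.4887, -0.325, 0.0489]
orientation: [-0.036, 0.706, 0.036, 0.706]
wrist_force: [-0.1, -0.1, -0.2]
gripper_width: 0.0226
```

```bash
python3 - <<'E'
from h import *
np.set_printoptions(precision=4,suppress=True)
o=env.observe();print(o["clock"],o["position"],o["wrist_force"],o["wrist_torque"],o["gripper_width"])
g=np.load("grasp.npy");Rg=R.from_quat(g[3:]).as_matrix()
print(delta(g[:3],0,Rg=Rg))
im=env.get_image("side")[:,:,::-1]
cv2.imwrite("pics/side16c.png",cv2.resize(im[120:200,320:440],None,fx=6,fy=6,interpolation=cv2.INTER_CUBIC))
E
```

```text
21.95 [ 0.4887 -0.325   0.0489] [-0.0863 -0.104  -0.1678] [0.0341 0.0593 0.0018] 0.022643429393037085
(array([ 0.0016,  0.0012, -0.0022]), array([-0.0002,  0.0002,  0.0002]))
```

View pics/side16c.png

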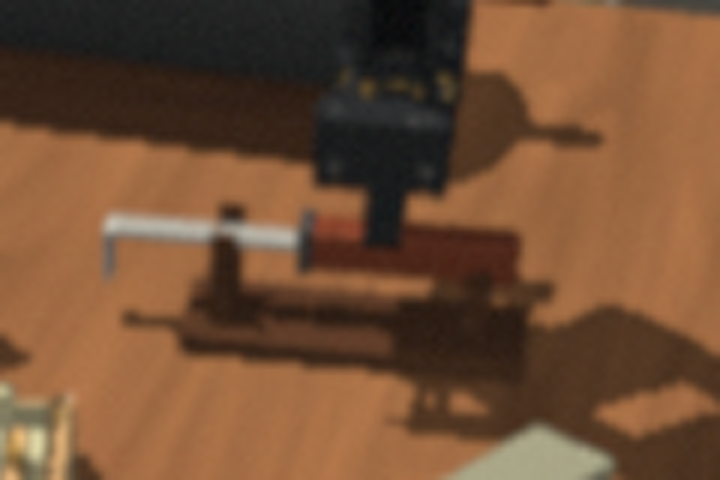

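>>> drive_tool(motion=[0, 0, 0, 0, 0, 0, 40, 0, 0, 0, 0, 0, 0, 40, 0, 0, 0, 0, 0, 0, 60, 0, 0, 0, 0, 0, 0, 80, 0, 0, 0, 0, 0, 0, 100, 0, 0, 0, 0, 0, 0, 100, 0, 0, 0, 0, 0, 0, 100, 0, 0, 0, 0, 0, 0, 100, 0, 0, 0, 0, 0, 0, 100, 0, 0, 0, 0, 0, 0, 100])

```text
clock: 22.83
position: [0.4887, -0.325, 0.0489]
orientation: [-0.036, 0.706, 0.036, 0.706]
wrist_force: [0.1, 0.9, 0.8]
gripper_width: 0.0864
```

>>> drive_tool(motion=[-0.05, 0, 0, 0, 0, 0, 100, -0.1, 0, 0, 0, 0, 0, 100, -0.15, 0, 0, 0, 0, 0, 100, -0.2, 0, 0, 0, 0, 0, 100, -0.2, 0, 0, 0, 0, 0, 100, -0.2, 0, 0, 0, 0, 0, 100, -0.2, 0, 0, 0, 0, 0, 100, -0.2, 0, 0, 0, 0, 0, 100, 0, 0, 0, 0, 0, 0, 100, 0, 0, 0, 0, 0, 0, 100])

```text
clock: 23.67
position: [0.489, -0.3252, 0.3115]
orientation: [-0.037, 0.705, 0.035, 0.707]
wrist_force: [0.5, -0.4, -1.3]
gripper_width: 0.0883
```

```bash
python3 - <<'E'
from h import *
np.set_printoptions(precision=4,suppress=True)
o=env.observe();print(o["clock"],o["position"],o["wrist_force"],o["gripper_width"])
np.save("w17.npy",np.r_[o["position"],o["orientation"]])
w=env.get_image("wrist")[:,:,::-1].copy();cv2.imwrite("pics/wrist17.png",w)
im=env.get_image("side")[:,:,::-1]
cv2.imwrite("pics/side17c.png",cv2.resize(im[110:270,195:425],None,fx=3.4,fy=3.4,interpolation=cv2.INTER_CUBIC))
im=env.get_image("top")[:,:,::-1]; cv2.imwrite("pics/top17.png",im)
E
```

```text
23.6667 [ 0.489  -0.3252  0.3115] [ 0.5214 -0.4455 -1.2549] 0.08829200608691903
```

View pics/side17c.png

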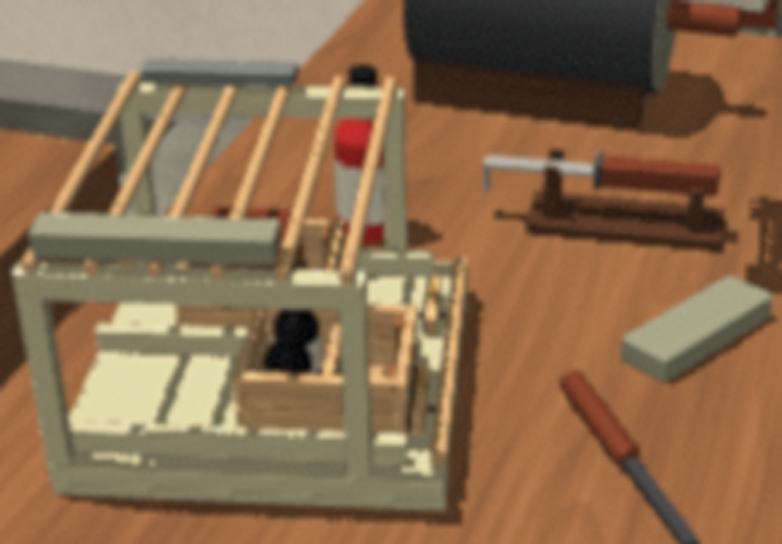

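View pics/wrist17.png

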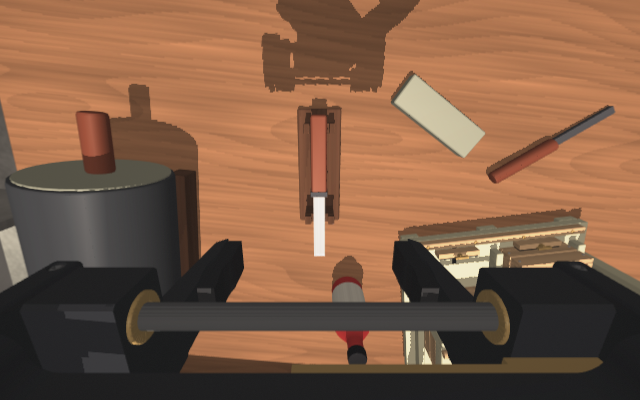

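View pics/top17.png

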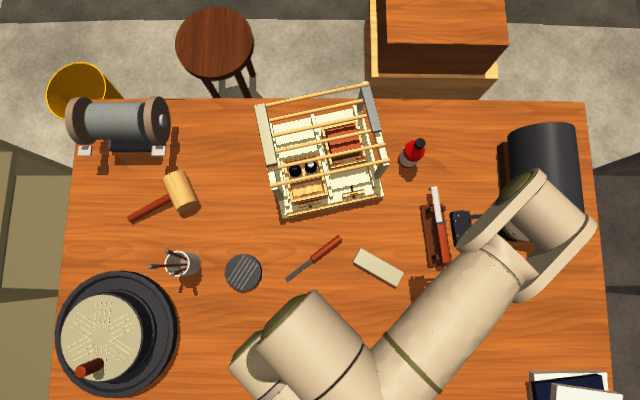

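```bash
python3 - <<'E'
from h import *
np.set_printoptions(precision=4,suppress=True)
w=np.load("w17.npy");o=dict(position=w[:3],orientation=w[3:])
im=cv2.imread("pics/wrist17.png");hsv=cv2.cvtColor(im,cv2.COLOR_BGR2HSV)
z=np.zeros(im.shape[:2],np.uint8);z[190:265,300:335]=255
m=cv2.morphologyEx(cv2.inRange(hsv,(0,0,150),(180,60,255))&z,cv2.MORPH_OPEN,np.ones((3,3)))
ys,xs=np.nonzero(m);W=onplane("wrist",np.c_[xs,ys],.06,o)[:,:2]
c=W.mean(0);u=np.linalg.svd(W-c,full_matrices=False)[2][0];u*=np.sign(u[0]);p=(W-c)@u
print(c,np.degrees(np.arctan2(u[1],u[0])),c+u*p.max(),"was end .6394 -.3085 yaw 5.73")
a=cv2.imread("pics/top17.png");cv2.imwrite("pics/t17c.png",cv2.resize(a[150:220,275:345],None,fx=8,fy=8,interpolation=cv2.INTER_CUBIC))
E
```

```text
[ 0.5853 -0.3143] 6.5228814853732375 [ 0.6383 -0.3082] was end .6394 -.3085 yaw 5.73
```

View pics/t17c.png

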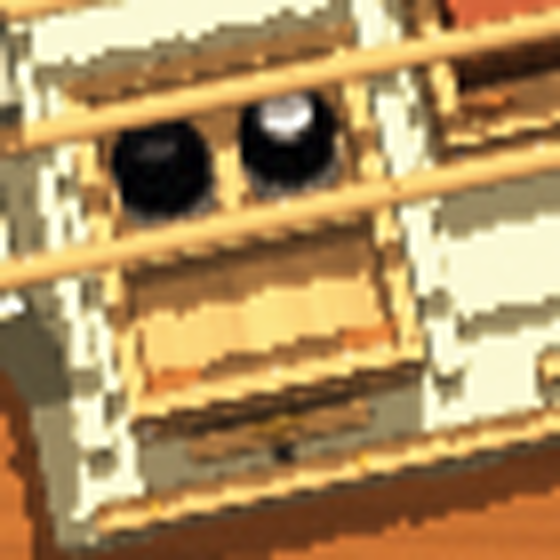

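Hook is back within about 1 mm; the crate sits square against its stop with both bottles upright. Handing in.

```bash
python3 - <<'E'
from plant import env
print(env.finish_job(), env.observe()["clock"])
E
```

```text
the job is handed in; nothing more can be done
the job is handed in; nothing more can be done
```

I drew the ink-bottle crate forward onto its stop with the hook, unhooked it, laid the hook back in its rest and handed the job in at about 24 s of the 72 s.

- **Pull:** The crate slid at about 3 N. It met the stop after about 85 mm, with its front by estimate some 17 mm behind the cleat. It then bore there with about 12 N on the hook, held for 0.25 s, which leaves an estimated 9 N on the cleat.
- **Crate after unhooking:** It showed no movement in the side view. The last pictures show it flat and square against the stop, with both bottles upright.
- **Hook:** It lies in both notches. The strap end is about 1 mm from where it started. Its yaw measures 6.5° against 5.7° at the start, which is within what the pictures can resolve.
- **Other objects:** The last top view shows nothing else displaced. I did not measure each object.

**Checks that disagreed or could not be made:**
- The top and side cameras differed by about 8 mm on the crate lip before hooking. The contact felt by the hook agreed with the top view.
- One move call was refused as malformed and was resent; nothing moved in between.
- The force still left between crate and stop could not be measured directly.

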